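# Swap mixed-up pulleys to their own motors

## Robot

A 6-joint arm with a two-finger parallel gripper is mounted at the origin on the work surface. World frame = base frame: x ahead of the robot, y to its left, z up, the work surface at z = 0. Lengths are in mm, angles in rad, forces in N, time in s.
With the tool pointing down it reaches from about 350 to 1000 mm from the base axis. Payload 7.1 kg.
Tool frame: the origin (TCP) lies between the finger pads; the fingertips stand 17 mm ahead of it and the grasp point (between the pads) lies 2 mm behind it; z points along the fingers, x is the direction in which the jaws open and shut, and the axes are right-handed (so a half turn about z gives the same grasp; the last joint's range is limited). The gripper opens to 85 mm and grips with 20 to 120 N. Pads are 22 mm wide; open, the fingers measure 114 mm over their backs; the gripper's body (76 mm by 85 mm) begins 54 mm behind the grasp point. The pads swing forward as they close: fully open they stand 13 mm farther back than shut.
Start: joints at [1.33, 0.423, 1.63, -0, 1.089, -0.019], TCP at [137.46, 609.68, 221.319] pointing down, gripper open.
Joint ranges: [-3, 3], [-0.9, 2.11], [0.09, 2.58], [-1.31, 4.45], [0.11, 2.69], [-2.54, 2.54]. Speed limits (rad/s): [2.39, 2.39, 3.01, 3.14, 3.14, 3.14].

## Interface

Orientations are given as a unit quaternion [w, x, y, z].
In Python, from station import r, vision gives the robot as it stands.
- The arm moves only by the tool drive_tool, never from a script. Its argument "deltas" is a list that holds one entry, the list of rows, each a list of 5 numbers: the closure, from -1 (fully open) to 1 (shut), then the shift along the tool's x, y, z in mm, then the turn about the tool's z in rad. In form: [[[claw, dx, dy, dz, turn], ...]]. A call has 1 to 10 rows; each row shifts and turns the pose as measured when the row begins, along the tool's axes as they then stand; what a row does not reach is not made up. A row lasts 1/12 s, in which the tool goes at most 41.7 mm and 7.16 degrees, less where a joint would pass 70% of its speed; a pose out of reach is approached as far as the arm can. A call is refused whole if a number of a shift passes 41.7 or a number of a turn 0.125, either way. A call with a gripper value outside its range is refused whole. The fingers move at their own pace and stop on an object; the grip force is fixed at half the most. Time passes only in rows, so rows that do not move let the fingers close. It gives the time, the measured TCP pose, the force and the opening at its end, in the units of the state.
- r.get_obs(): the state, without advancing time (a new reading comes with each control period).
- vision.grab_frame(name): name is "scene" or "side" or "wrist"; returns a dict with "frame" (480x640x3 uint8, red, green, blue), "z_map" (480x640 float32, mm along the optical axis (not along the pixel's ray), 0 where there is no reading), "fx", "fy", "cx", "cy" (pixels), "distortion" ([k1, k2, p1, p2, k3] as OpenCV has them; the pictures are not rectified), "origin" and "orientation" of the camera in the world. Camera axes: x right, y down, z forward; pixel columns grow to the right and rows downward; lengths in mm; the calibration is good to about 2 mm. A picture is of the moment at which its call begins.
- r.finish_job(): hands the job in, once; it reports no verdict.
The state is a dict: "time": time; "joints": joint angles; "qd": joint speeds; "joint_torque": joint torques, N m; "ee_pos": TCP position; "tool_rot": TCP orientation; "force": force on the tool from outside, world axes, zero at the start; "torque": the same for the moment, N m; "opening": finger opening in mm.
Only numpy, scipy, OpenCV 4.12 (cv2) and the standard library are available. Lean on these libraries where they do the work, as an engineer would, in place of code of your own. Each camera call takes 0.05 s, during which the arm holds its last target.

## Task

Three belt pulleys have been put down in front of the wrong motors. Swap them round so that each stands upright in the middle of the tray of its own motor: the small pulley by the small motor, the medium by the medium, the large by the large, using the empty wooden block to park one of them on the way. Set the pulleys down rather than drop them, and do not knock over the oil bottle.

Things in the scene. Friction and masses are not known exactly. Their poses are not given: they have to be found in the camera images.
- pulley_small_mid (a point): the small one of three plain aluminium belt pulleys: a solid upright cylinder 36 mm in diameter and 50 mm tall with two grooves round it and a dark bore on its flat top; the point is its centre, 25 mm above its underside, z along its axis (up). Grasp it across the diameter from above, at or above the centre. It starts standing in a tray that belongs to another motor. Mass 0.08 to 0.5 kg
- pulley_medium_mid (a point): the medium one of three plain aluminium belt pulleys: a solid upright cylinder 50 mm in diameter and 50 mm tall with two grooves round it and a dark bore on its flat top; the point is its centre, 25 mm above its underside, z along its axis (up). Grasp it across the diameter from above, at or above the centre. It starts standing in a tray that belongs to another motor. Mass 0.08 to 0.5 kg
- pulley_large_mid (a point): the large one of three plain aluminium belt pulleys: a solid upright cylinder 64 mm in diameter and 50 mm tall with two grooves round it and a dark bore on its flat top; the point is its centre, 25 mm above its underside, z along its axis (up). Grasp it across the diameter from above, at or above the centre. It starts standing in a tray that belongs to another motor. Mass 0.08 to 0.5 kg
- tray_small (a point): fixed square tray (bright metal rim, black rubber floor) of the small motor (of three grey motors with trays, the one with a body 60 mm in diameter). Point: middle of the floor's upper face, 5 mm above the table; x points to the motor. Tray 104 mm square outside, 96 mm inside, rim 8 mm above the table; the motor, one piece with it, lies along x, shaft tip 88 mm and face 112 mm from this point, top 78 mm above the table
- tray_medium (a point): fixed square tray (bright metal rim, black rubber floor) of the medium motor (of three grey motors with trays, the one with a body 80 mm in diameter). Point: middle of the floor's upper face, 5 mm above the table; x points to the motor. Tray 104 mm square outside, 96 mm inside, rim 8 mm above the table; the motor, one piece with it, lies along x, shaft tip 88 mm and face 112 mm from this point, top 102 mm above the table
- tray_large (a point): fixed square tray (bright metal rim, black rubber floor) of the large motor (of three grey motors with trays, the one with a body 104 mm in diameter). Point: middle of the floor's upper face, 5 mm above the table; x points to the motor. Tray 104 mm square outside, 96 mm inside, rim 8 mm above the table; the motor, one piece with it, lies along x, shaft tip 88 mm and face 112 mm from this point, top 130 mm above the table
- pad_top (a point): the free spot: a fixed bare square block of light wood 100 x 100 mm and 10 mm high, empty at the start; the point is the middle of its top face. A cardboard carton about 70 mm tall stands about 130 mm beyond it along x
- oil_bottle_mid (a point): small upright amber glass bottle with black cap, 36 mm in diameter, 75 mm tall, standing loose near the trays; the point is its centre. Not to be knocked over
Mind the look-alikes: they are no part of the job. Leave any blue, green or purple look-alike of the part that bears pulley_medium_mid alone.

How it is judged (in metres and radians):
On the way:
1. one of the pulleys is parked, standing released, on the wooden block (((horizontal distance between pulley_small_mid and pad_top below 0.05 m and z of pulley_small_mid in the frame of pad_top between 0.02 and 0.031 m and angle between pulley_small_mid's own z axis and vertical below 0.1 rad and contact force between the fingers and pulley_small below 0.1 N and linear speed of pulley_small below 0.02 m/s) or (horizontal distance between pulley_medium_mid and pad_top below 0.05 m and z of pulley_medium_mid in the frame of pad_top between 0.02 and 0.031 m and angle between pulley_medium_mid's own z axis and vertical below 0.1 rad and contact force between the fingers and pulley_medium below 0.1 N and linear speed of pulley_medium below 0.02 m/s) or (horizontal distance between pulley_large_mid and pad_top below 0.05 m and z of pulley_large_mid in the frame of pad_top between 0.02 and 0.031 m and angle between pulley_large_mid's own z axis and vertical below 0.1 rad and contact force between the fingers and pulley_large below 0.1 N and linear speed of pulley_large below 0.02 m/s))), for 0.2 s.
At the end, for the whole second after the job is handed in: each pulley stands upright (within 0.1 rad) on the floor of the tray of its own motor, small to small, medium to medium, large to large, its axis within 15 mm of the tray's middle, released and at rest (horizontal distance between pulley_small_mid and tray_small below 0.015 m and z of pulley_small_mid in the frame of tray_small between 0.02 and 0.031 m and angle between each of pulley_small_mid, pulley_medium_mid, pulley_large_mid's own z axis and vertical below 0.1 rad and contact force between the fingers and pulley_small below 0.1 N and linear speed of each of pulley_small, pulley_medium, pulley_large below 0.02 m/s and horizontal distance between pulley_medium_mid and tray_medium below 0.015 m and z of pulley_medium_mid in the frame of tray_medium between 0.02 and 0.031 m and contact force between the fingers and pulley_medium below 0.1 N and horizontal distance between pulley_large_mid and tray_large below 0.015 m and z of pulley_large_mid in the frame of tray_large between 0.02 and 0.031 m and contact force between the fingers and pulley_large below 0.1 N); the robot touches nothing.
It fails at once if a pulley is dropped (falls free of the fingers faster than 0.8 m/s, a fall of over 30 mm) ((linear speed of pulley_small above 0.8 m/s and contact force between the fingers and pulley_small below 0.1 N) or (linear speed of pulley_medium above 0.8 m/s and contact force between the fingers and pulley_medium below 0.1 N) or (linear speed of pulley_large above 0.8 m/s and contact force between the fingers and pulley_large below 0.1 N)).
It fails at once if the oil bottle is knocked over (tilted more than 0.5 rad) (angle between oil_bottle_mid's own z axis and vertical above 0.5 rad).
It also fails if it takes over 102 s, if anything falls off the work surface, if the arm or the gripper's body presses on something with over 40 N, if the wrist force passes 120 N, or if a joint passes its speed limit or range.

## Working session

There is one attempt and no reset: what is moved stays moved. The work goes in short steps, Python scripts to look and compute and a tool call to move; the robot and the scene stay as the last step left them, time stands still between calls to the robot, and variables do not carry over. Pictures are saved under pics/ and viewed, and the job is handed in when it is done.

Besides the shell and the picture viewer there is one more tool, called after "Emit:" as name(argument=value, ...), one argument or row to a line, values as JSON. drive_tool: Moves the arm, as the interface text tells. Its arguments: {"type":"object","properties":{"deltas":{"type":"array"}},"required":["deltas"]}

```bash
ls; mkdir -p pics
python3 - <<'E'
from station import r, vision
import cv2
print(r.get_obs())
for n in ("scene","side","wrist"):
    d=vision.grab_frame(n); cv2.imwrite(f"pics/{n}0.png",d["frame"][:,:,::-1])
    print(n,d["fx"],d["fy"],d["cx"],d["cy"],d["distortion"],d["origin"],d["orientation"])
E
```

```text
pics
{'time': 0.0, 'joints': array([ 1.33003869e+00,  4.23865174e-01,  1.63070429e+00, -2.08617628e-06,
        1.08864992e+00, -1.89944723e-02]), 'qd': array([-0.00100835,  0.0002957 ,  0.0001302 , -0.00018513, -0.0003381 ,
       -0.00103239]), 'joint_torque': array([ 2.32876358e-03, -5.57384491e+01, -2.81747764e+01,  1.65086003e-04,
        7.36039539e-03, -1.40979154e-06]), 'ee_pos': array([137.300567  , 609.12952113, 220.5249241 ]), 'tool_rot': array([ 4.96537470e-04,  7.81008385e-01,  6.24520008e-01, -6.44215065e-04]), 'force': array([ 0.09927596,  0.45862351, -0.0746207 ]), 'torque': array([-0.01083011,  0.000738  ,  0.05226546]), 'opening': 85.35447683610907}
scene 483.74777026417894 483.74777026417894 310.1747885868169 243.85198951273293 [-0.00422023  0.          0.          0.          0.        ] [1001.44346724 -373.3416723   504.14258456] [-0.4107224   0.78209199  0.40902965 -0.22876621]
side 454.1260779602684 454.1260779602684 322.13678649975594 248.2560583182926 [-0.11468107  0.          0.          0.          0.        ] [ -35.10243047 -577.53886337  571.71710846] [-0.43585083  0.83335446 -0.29881856  0.16205514]
wrist 372.90236527270685 372.90236527270685 316.98313179953277 239.36460089594655 [-0.07342759  0.          0.          0.          0.        ] [ 70.39592842 624.83231903 374.92393531] [0.10872648 0.77318587 0.61881967 0.08616481]
```

View pics/scene0.png

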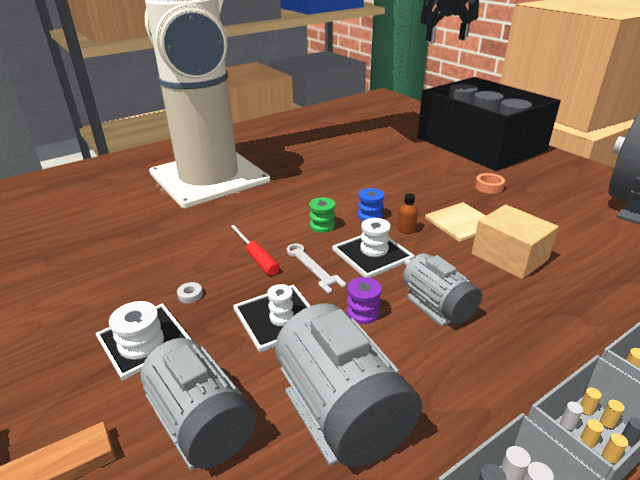

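View pics/side0.png

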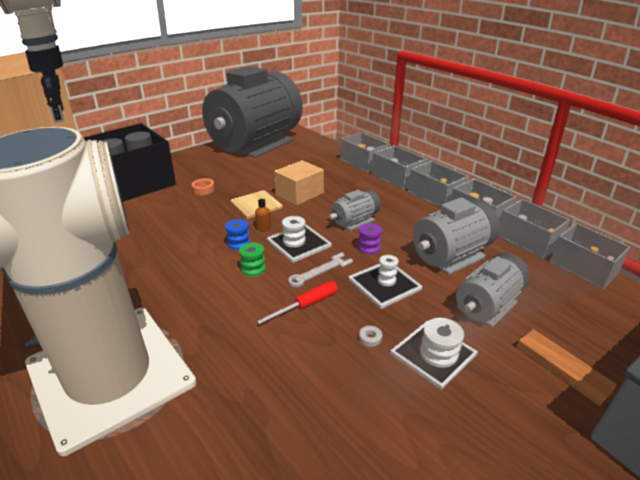

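View pics/wrist0.png

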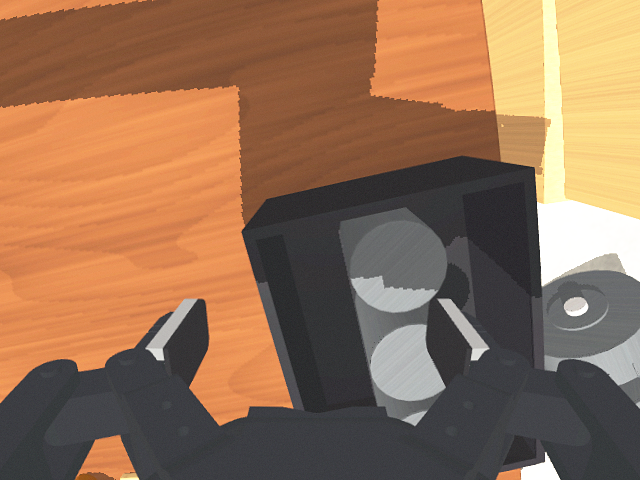

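Candidates for the pulleys (scene image):
- White ones: large at (137,330) in the medium motor's tray, small at (280,305) in the large motor's tray, medium at (375,238) in the small motor's tray.
- Look-alikes to leave alone: green (322,214), blue (371,204), purple (364,300). The copper ring (490,183) and steel nut (190,292) are clutter too.

Next I measure with top-down maps.

```bash
cat > h.py <<'E'
from station import r, vision
import cv2, numpy as np
from scipy.spatial.transform import Rotation as R
def cloud(n):
    d=vision.grab_frame(n)
    q=np.array(d["orientation"]); M=R.from_quat(q[[1,2,3,0]]).as_matrix()
    K=np.array([[d["fx"],0,d["cx"]],[0,d["fy"],d["cy"]],[0,0,1]])
    v,u=np.mgrid[0:480,0:640]
    p=cv2.undistortPoints(np.stack([u,v],-1).reshape(-1,1,2).astype(np.float64),K,np.array(d["distortion"]),).reshape(-1,2)
    z=d["z_map"].reshape(-1).astype(float)
    P=np.c_[p*z[:,None],z]@M.T+np.array(d["origin"])
    return d,P.reshape(480,640,3),(z>0).reshape(480,640)
def rows(): pass
E
python3 - <<'E'
from h import *
S=2 # mm per px
x0,x1,y0,y1=250,1000,-450,350
for n in("scene","side"):
    d,P,ok=cloud(n); np.savez(f"{n}.npz",P=P,ok=ok,f=d["frame"])
    im=np.zeros((int((x1-x0)/S),int((y1-y0)/S),3),np.uint8)
    p=P[ok];c=d["frame"][ok]
    o=np.argsort(p[:,2]);p=p[o];c=c[o]
    m=(p[:,0]>x0)&(p[:,0]<x1-2)&(p[:,1]>y0+2)&(p[:,1]<y1)&(p[:,2]<250);p=p[m];c=c[m]
    r_=((x1-p[:,0])/S).astype(int).clip(0,im.shape[0]-1);q=((y1-p[:,1])/S).astype(int).clip(0,im.shape[1]-1)
    im[r_,q]=c[:,::-1]
    im=cv2.resize(im,None,fx=1.5,fy=1.5,interpolation=0)
    cv2.imwrite(f"pics/top_{n}.png",im)
    for (u,v) in ([(137,315),(280,291),(375,226),(364,285),(408,215),(460,220),(515,240)] if n=="scene" else [(443,326),(388,262),(293,222),(370,229),(263,212),(256,203)]):
        print(n,u,v,P[v,u].round(1),ok[v,u])
    t=(P[...,2]>-15)&(P[...,2]<4)&ok&(abs(P[...,0]-600)<300)&(abs(P[...,1])<300); print("table z",np.median(P[t][:,2]))
E
```

```text
scene 137 315 [ 451.7 -300.    57.9] True
scene 280 291 [ 521.3 -112.7   57.2] True
scene 375 226 [466.8 113.3  58. ] True
scene 364 285 [576.3  -0.9  51.8] True
scene 408 215 [456.5 203.   43.9] True
scene 460 220 [491.2 311.5  11.4] True
scene 515 240 [641.9 259.   65.8] True
table z 2.058106415925323
side 443 326 [ 457.2 -300.    56.3] True
side 388 262 [ 517.1 -120.    54.9] True
side 293 222 [461.8 111.7  56.4] True
side 370 229 [581.   -6.7  49.3] True
side 263 212 [442.5 201.6  48.2] True
side 256 203 [489.2 308.7   9.6] True
table z -0.2822669960502253
```

View pics/top_scene.png

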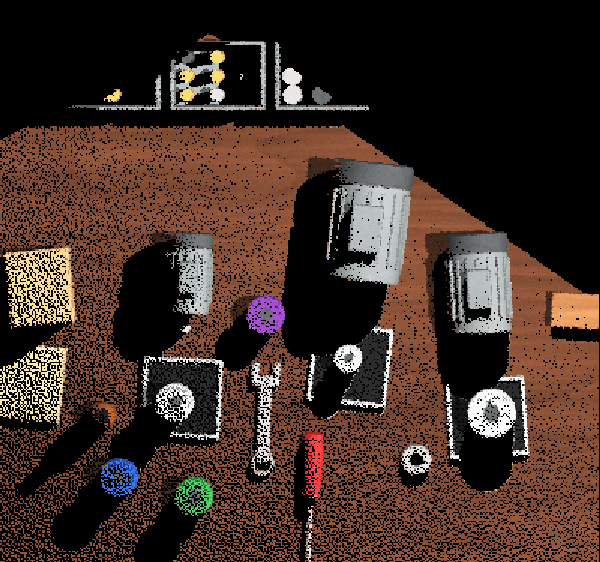

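View pics/top_side.png

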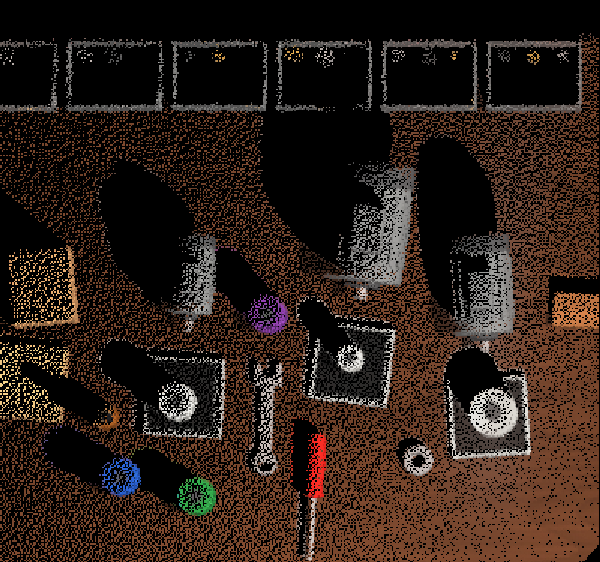

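```bash
cat > fit.py <<'E'
import numpy as np
from scipy.optimize import least_squares, differential_evolution
def circle(P,ok,f,c,rad,z0=52,z1=64):
    m=ok&(P[...,2]>z0)&(P[...,2]<z1)&(np.hypot(P[...,0]-c[0],P[...,1]-c[1])<rad+12)
    p=P[m]
    g=lambda q: np.maximum(0,np.hypot(p[:,0]-q[0],p[:,1]-q[1])-rad)
    # centre of min enclosing-like: circle of known radius containing points
    import cv2
    (a,b),rr=cv2.minEnclosingCircle(p[:,:2].astype(np.float32))
    return (round(a,1),round(b,1),round(rr,1)),p[:,:2].mean(0).round(1),np.median(p[:,2]).round(1),len(p)
def square(P,ok,f,c,half_lo,half_hi,mask):
    p=P[mask&ok&(np.hypot(P[...,0]-c[0],P[...,1]-c[1])<90)][:,:2]
    def cost(q):
        ca,sa=np.cos(q[2]),np.sin(q[2])
        d=p-q[:2]; u=d@[ca,sa]; v=d@[-sa,ca]
        w=np.maximum(abs(u),abs(v))
        mid=(half_lo+half_hi)/2;h=(half_hi-half_lo)/2
        e=np.maximum(0,abs(w-mid)-h*.6)
        return -np.exp(-(e/2)**2).sum()
    s=differential_evolution(cost,[(c[0]-25,c[0]+25),(c[1]-25,c[1]+25),(-.35,.35)],seed=0,tol=1e-8,maxiter=300)
    return s.x.round(3),-s.fun,len(p)
E
python3 - <<'E'
from fit import *
for n in("scene","side"):
    z=np.load(n+".npz");P,ok,f=z["P"],z["ok"],z["f"].astype(int)
    br=f.min(2)>110
    for k,c,rad in(("large",(455,-300),32),("small",(520,-115),18),("med",(464,112),25)):
        print(n,k,circle(P,ok,f,c,rad))
    for k,c in(("tM",(447,-298)),("tL",(515,-116)),("tS",(470,108))):
        m=br&(P[...,2]>4)&(P[...,2]<14)
        print(n,k,square(P,ok,f,c,48,52,m))
    wd=(f[...,0]-f[...,2]>30)&(f[...,0]>120)&(P[...,2]>5)&(P[...,2]<16)
    p=P[ok&wd&(abs(P[...,0]-490)<80)&(abs(P[...,1]-310)<90)]
    import cv2
    print("pad",cv2.minAreaRect(p[:,:2].astype(np.float32)),p.min(0),p.max(0),np.median(p[:,2]))
    m=ok&(P[...,2]>15)&(P[...,2]<90)&(np.hypot(P[...,0]-447,P[...,1]-205)<30);p=P[m];print("bottle",p.min(0),p.max(0))
    m=ok&(P[...,2]>30)&(P[...,2]<90)&(np.hypot(P[...,0]-620,P[...,1]-300)<90);p=P[m];print("carton",p.min(0),p.max(0))
    m=ok&(P[...,2]>30)&(P[...,2]<90)&(np.hypot(P[...,0]-580,P[...,1]+4)<32);p=P[m];print("purple",p.min(0),p.max(0))
E
```

```text
scene large ((448.5, -304.8, 33.8), array([ 451.9, -305.7]), np.float64(57.0), 1271)
scene small ((521.7, -114.2, 19.4), array([ 524. , -114.5]), np.float64(57.0), 369)
scene med ((464.7, 118.6, 26.8), array([466.6, 115.5]), np.float64(57.5), 409)
scene tM (array([ 4.43721e+02, -2.99371e+02,  6.60000e-02]), np.float64(489.6073159434271), 702)
scene tL (array([ 5.14405e+02, -1.16604e+02, -1.10000e-01]), np.float64(450.4790829686706), 584)
scene tS (array([ 4.70424e+02,  1.07664e+02, -4.90000e-02]), np.float64(498.03391543693715), 665)
pad ((478.1691589355469, 299.90643310546875), (116.22117614746094, 179.77899169921875), 15.71335220336914) [411.58529588 226.41449131   5.03065702] [558.45237906 378.95077014  15.65548657] 12.658294412034536
bottle [429.51626351 194.99802913  15.00774203] [463.87699008 227.80965677  79.09363295]
carton [563.19421948 249.8052549   30.00084774] [670.1673248  344.91813235  75.28817092]
purple [554.19307505 -28.85211209  30.00160158] [605.59537299  21.28980883  54.94976747]
side large ((449.9, -308.9, 33.7), array([ 448.4, -308.2]), np.float64(54.8), 895)
si
[... 222 characters left out ...]
float64(501.13635664705004), 772)
side tL (array([ 5.14552e+02, -1.19490e+02, -1.19000e-01]), np.float64(322.0596578990502), 493)
side tS (array([ 4.70855e+02,  1.04297e+02, -5.30000e-02]), np.float64(243.05555388635008), 407)
pad ((506.5938720703125, 312.92083740234375), (107.48259735107422, 133.15528869628906), 86.48841094970703) [437.19148307 258.95200592   5.20646212] [569.98488636 367.9959979   15.98855829] 9.414384850062902
bottle [427.07705722 190.82255694  15.05117461] [461.83561941 225.80921082  76.79876833]
carton [562.92094527 245.47853733  30.02304942] [670.48737743 337.79040714  72.24220237]
purple [556.20411811 -32.65856737  30.11017815] [606.86453589  18.64037008  52.49952169]
```

```bash
cat >> h.py <<'E'
def need(x,y,z,az=None):
    o=r.get_obs();q=o["tool_rot"];M=R.from_quat(q[[1,2,3,0]]).as_matrix()
    e=M.T@(np.array([x,y,z])-o["ee_pos"])
    print("t",round(o["time"],2),"pos",o["ee_pos"].round(1),"open",round(o["opening"],1),"F",o["force"].round(1),"need(tool)",e.round(1),"az",round(float(np.arctan2(M[1,0],M[0,0])),3),"tilt",round(float(np.arccos(-M[2,2])),4))
E
python3 -c "
from h import *
need(464.5,116.8,150)"
```

```text
t 0.25 pos [137.4 609.5 221. ] open 85.3 F [ 0.  -0.6  0.2] need(tool) [-408.6  427.5   71.2] az 1.349 tilt 0.0007
```

Emit:
drive_tool(
  deltas=[
    [[-1,-10,10,0,0],[-20,0,0,0,0]],
  ],
)

```text
out of range
```

That call had a typo and was refused whole, so nothing moved. Now the proper move.

Emit:
drive_tool(
  deltas=[
    [[-1,-10,10,0,0],[-20,21,0,0,0],[-25,26,0,0,0],[-1,0,0,0,0]],
  ],
)

```text
out of range
```

Same slip: the first number in each row is the claw value. Correcting it.

Emit:
drive_tool(
  deltas=[
    [[-1,-10,10,0,0],[-1,-20,21,0,0],[-1,-25,26,0,0],[-1,-25,26,0,0],[-1,-25,26,0,0],[-1,-25,26,0,0],[-1,-25,26,0,0],[-1,-25,26,0,0],[-1,-25,26,0,0],[-1,-25,26,0,0]],
  ],
)

```text
time: 1.08
ee_pos: [324.0, 320.5, 219.5]
tool_rot: [0.0, 0.778, 0.629, 0.0]
force: [1.4, 0.3, -0.6]
opening: 85.4
```

```bash
python3 -c "
from h import *
need(464.5,116.8,150)"
```

```text
t 1.08 pos [324.  320.5 219.5] open 85.4 F [ 1.4  0.3 -0.6] need(tool) [-169.8  180.1   69.5] az 1.36 tilt 0.0005
```

Emit:
drive_tool(
  deltas=[
    [[-1,-25,26,0,0],[-1,-25,26,0,0],[-1,-25,26,0,0],[-1,-25,26,0,0],[-1,-25,26,5,0],[-1,-20,22,5,0],[-1,-12,14,5,0],[-1,-5,5,0,0],[-1,0,0,0,0],[-1,0,0,0,0]],
  ],
)

```text
time: 1.92
ee_pos: [461.3, 104.0, 205.5]
tool_rot: [0.001, 0.781, 0.625, 0.001]
force: [-0.3, 0.0, 0.9]
opening: 85.6
```

Run:
```python
from h import *
from fit import *
need(464.5,116.8,150)
d,P,ok=cloud("wrist"); f=d["frame"].astype(int)
cv2.imwrite("pics/w1.png",d["frame"][:,:,::-1])
print(circle(P,ok,f,(464,116),25))
print(square(P,ok,f,(470,106),48,52,(f.min(2)>110)&(P[...,2]>3)&(P[...,2]<14)))
for c,z in(((445,208),(60,85)),):
    m=ok&(P[...,2]>z[0])&(P[...,2]<z[1])&(np.hypot(P[...,0]-c[0],P[...,1]-c[1])<30);print("bottle",P[m].mean(0) if m.any() else None,m.sum())
```

```text
t 1.92 pos [461.3 104.  205.5] open 85.6 F [-0.3  0.   0.9] need(tool) [13.2  0.1 55.5] az 1.35 tilt 0.0039
((465.0, 116.3, 25.2), array([464.3, 116.1]), np.float64(56.9), 2750)
(array([ 4.71292e+02,  1.06992e+02, -4.80000e-02]), np.float64(1849.7965998651698), 2086)
bottle [445.16558368 211.30543127  74.90464713] 548
```

View pics/w1.png

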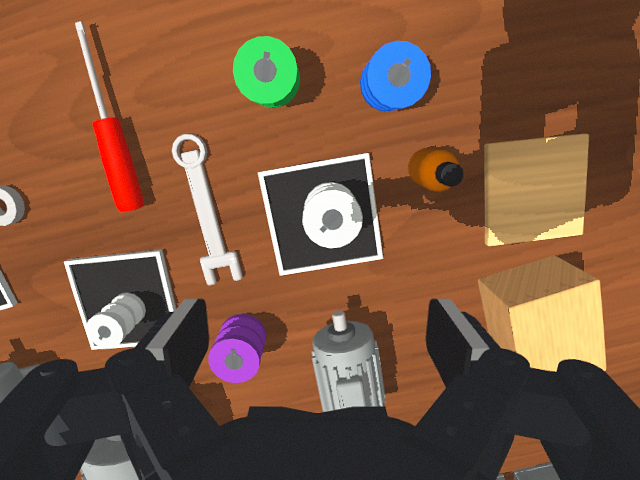

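The wrist picture shows the white medium pulley at (331,216) in the small motor's tray. Green (265,70), blue (395,75) and purple (235,350) are the look-alikes, and the bottle is at (440,170). The radius fit of 25.2 mm confirms it is the medium pulley. One close crop, then down.

Run:
```python
import cv2
im=cv2.imread("pics/w1.png")[130:300,230:480]; cv2.imwrite("pics/w1c.png",cv2.resize(im,None,fx=2.5,fy=2.5))
```

```text
(no output)
```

View pics/w1c.png

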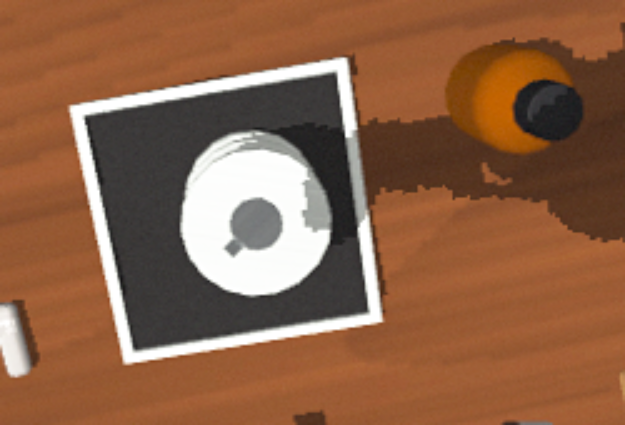

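Emit:
drive_tool(
  deltas=[
    [[-1,4,0,5,0],[-1,5,0,15,0],[-1,4,0,20,0],[-1,0,0,20,0],[-1,0,0,20,0],[-1,0,0,12,0],[-1,0,0,4,0],[-1,0,0,0,0]],
  ],
)

```text
time: 2.63
ee_pos: [461.7, 127.9, 107.2]
tool_rot: [0.002, 0.776, 0.63, 0.004]
force: [0.0, 0.7, 0.6]
opening: 85.7
```

```bash
python3 -c "
from h import *
need(465,116.5,33)"
```

```text
t 2.63 pos [461.7 127.9 107.2] open 85.7 F [0.  0.7 0.6] need(tool) [-10.8   5.   74.2] az 1.364 tilt 0.0093
```

Emit:
drive_tool(
  deltas=[
    [[-1,-5,2.5,0,0],[-1,-5,2.5,0,0],[-1,0,0,0,0],[-1,0,0,0,0]],
  ],
)

```text
time: 2.97
ee_pos: [465.3, 118.1, 109.2]
tool_rot: [0.003, 0.775, 0.632, 0.005]
force: [0.0, 0.2, -0.2]
opening: 85.0
```

```bash
python3 -c "
from h import *
need(465,116.5,33)"
```

```text
t 2.97 pos [465.3 118.1 109.2] open 85.0 F [ 0.   0.2 -0.2] need(tool) [-2.  -0.8 76.2] az 1.367 tilt 0.0121
```

Emit:
drive_tool(
  deltas=[
    [[-1,-1,0,8,0],[-1,0,0,14,0],[-1,0,0,14,0],[-1,0,0,12,0],[-1,0,0,10,0],[-1,0,0,6,0],[-1,0,0,3,0],[-1,0,0,0,0],[-1,0,0,0,0]],
  ],
)

```text
time: 3.72
ee_pos: [469.6, 116.6, 40.7]
tool_rot: [0.005, 0.776, 0.63, 0.009]
force: [1.2, 0.0, 0.0]
opening: 85.3
```

```bash
python3 -c "
from h import *
need(465,116.5,33)"
```

```text
t 3.72 pos [469.6 116.6  40.7] open 85.3 F [1.2 0.  0. ] need(tool) [-1.1 -4.7  7.6] az 1.364 tilt 0.0207
```

```bash
sed -i 's/^    print("t"/    print("toolz",M[:2,2].round(4),end=" ");print("t"/' h.py
```

Emit:
drive_tool(
  deltas=[
    [[-1,-0.5,-2.5,3,0],[-1,-0.5,-2,3,0],[-1,0,0,0,0]],
  ],
)

```text
time: 3.97
ee_pos: [465.7, 116.7, 35.2]
tool_rot: [0.005, 0.776, 0.63, 0.01]
force: [-0.0, 0.9, 0.1]
opening: 85.6
```

```bash
python3 -c "
from h import *
need(465,116.5,33)"
```

```text
toolz [0.0225 0.0052] t 3.97 pos [465.7 116.7  35.2] open 85.6 F [-0.   0.9  0.1] need(tool) [-0.4 -0.7  2.2] az 1.364 tilt 0.0231
```

Centred. Close.

Emit:
drive_tool(
  deltas=[
    [[1,0,0,0,0],[1,0,0,0,0],[1,0,0,0,0],[1,0,0,0,0],[1,0,0,0,0],[1,0,0,0,0]],
  ],
)

```text
time: 4.47
ee_pos: [465.8, 116.8, 36.6]
tool_rot: [0.005, 0.776, 0.631, 0.011]
force: [0.4, 0.1, -2.0]
opening: 46.6
```

```bash
python3 -c "
from h import *
need(465,116.5,33)"
```

```text
toolz [0.0235 0.0054] t 4.47 pos [465.8 116.8  36.6] open 46.6 F [ 0.4  0.1 -2. ] need(tool) [-0.5 -0.8  3.6] az 1.365 tilt 0.0241
```

Emit:
drive_tool(
  deltas=[
    [[1,0,0,0,0],[1,0,0,-4,0],[1,0,0,-8,0],[1,0,0,-12,0],[1,0,0,-15,0],[1,0,0,-15,0],[1,0,0,-15,0],[1,0,0,-10,0],[1,0,0,-5,0],[1,0,0,0,0]],
  ],
)

```text
time: 5.3
ee_pos: [462.0, 116.0, 126.5]
tool_rot: [0.005, 0.776, 0.631, 0.009]
force: [-0.6, 0.9, -2.3]
opening: 47.0
```

Run:
```python
from h import *
need(484,311,170)
d,P,ok=cloud("wrist"); cv2.imwrite("pics/w2.png",d["frame"][:,:,::-1])
```

```text
toolz [0.0203 0.0047] t 5.3 pos [462.  116.  126.5] open 47.0 F [-0.6  0.9 -2.3] need(tool) [195.7 -17.6 -42.1] az 1.365 tilt 0.0208
```

View pics/w2.png

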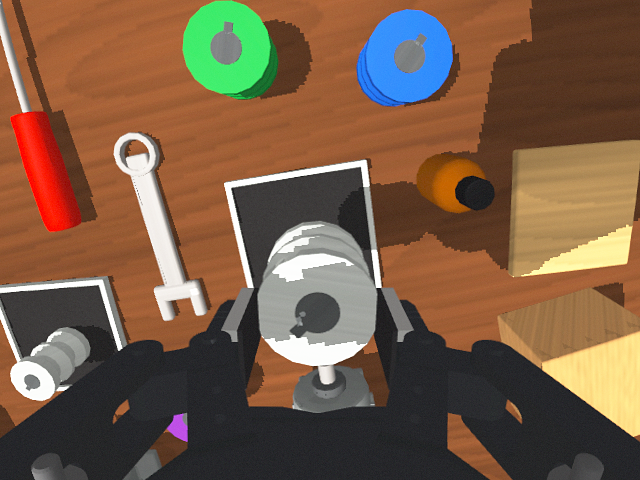

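Pulley held well at (318,310). Moving to the block.

Emit:
drive_tool(
  deltas=[
    [[1,5,0,-10,0],[1,14,-1,-10,0],[1,20,-2,-5,0],[1,24,-2,0,0],[1,24,-2,0,0],[1,24,-2,0,0],[1,24,-2,0,0],[1,20,-2,0,0],[1,14,-2,0,0],[1,7,-1,0,0]],
  ],
)

```text
time: 6.18
ee_pos: [477.4, 295.5, 145.3]
tool_rot: [0.002, 0.778, 0.629, 0.002]
force: [0.4, 0.5, -2.2]
opening: 46.8
```

Emit:
drive_tool(
  deltas=[
    [[1,0,0,0,0],[1,0,0,0,0]],
  ],
)

```text
time: 6.35
ee_pos: [476.5, 296.0, 143.9]
tool_rot: [0.002, 0.777, 0.63, 0.001]
force: [0.1, -0.4, -3.8]
opening: 46.8
```

Run:
```python
from h import *
d,P,ok=cloud("wrist"); cv2.imwrite("pics/w3.png",d["frame"][:,:,::-1])
f=d["frame"].astype(int)
m=ok&(P[...,2]>6)&(P[...,2]<16)&(f[...,0]-f[...,2]>25)&(abs(P[...,0]-484)<75)&(abs(P[...,1]-311)<75)
p=P[m];print(p.min(0),p.max(0),p.mean(0),cv2.minAreaRect(p[:,:2].astype(np.float32)))
need(484,311,150)
```

```text
[437.28384986 267.39399018   6.06578724] [546.00819284 369.99529229  14.78863055] [477.17134455 327.89447902  11.71398027] ((491.31658935546875, 315.9766540527344), (99.75475311279297, 100.28787994384766), 84.35823059082031)
toolz [ 0.0048 -0.0022] t 6.4 pos [476.5 295.7 143.9] open 46.6 F [-0.4 -0.  -3.1] need(tool) [16.5  4.2 -6.1] az 1.362 tilt 0.0053
```

View pics/w3.png

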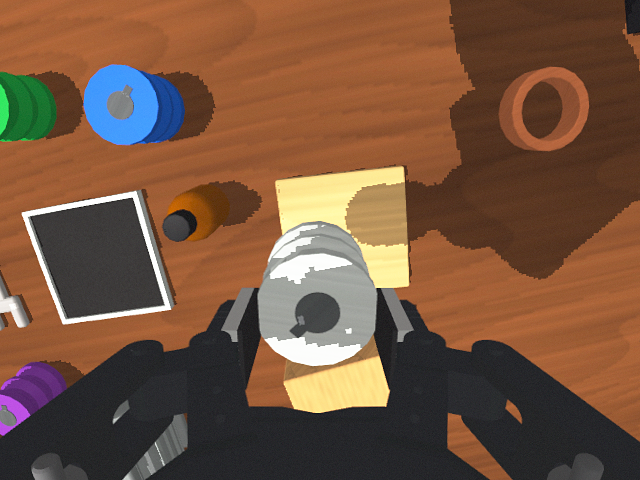

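Emit:
drive_tool(
  deltas=[
    [[1,8,3,3,0],[1,10,4,8,0],[1,2,0,13,0],[1,0,0,15,0],[1,0,0,15,0],[1,0,0,12,0],[1,0,0,7,0],[1,0,0,2,0],[1,0,0,0,0]],
  ],
)

```text
time: 7.15
ee_pos: [490.0, 311.8, 59.8]
tool_rot: [0.002, 0.779, 0.627, 0.0]
force: [-0.2, -0.3, -2.5]
opening: 46.6
```

```bash
python3 -c "
from h import *
need(487,316,41.5)"
```

```text
toolz [ 0.0033 -0.0037] t 7.15 pos [490.  311.8  59.8] open 46.6 F [-0.2 -0.3 -2.5] need(tool) [ 3.6 -3.9 18.3] az 1.356 tilt 0.005
```

Emit:
drive_tool(
  deltas=[
    [[1,2,-2,4,0],[1,1,-1,5,0],[1,0,0,4,0],[1,0,0,3,0],[1,0,0,1,0],[1,0,0,0,0]],
  ],
)

```text
time: 7.65
ee_pos: [488.8, 316.4, 42.5]
tool_rot: [0.003, 0.779, 0.627, 0.002]
force: [-0.0, -1.0, -2.5]
opening: 46.6
```

```bash
python3 -c "
from h import *
need(487,316,41.5)"
```

```text
toolz [ 0.0059 -0.0021] t 7.65 pos [488.8 316.4  42.5] open 46.6 F [-0.  -1.  -2.5] need(tool) [-0.8 -1.6  1. ] az 1.356 tilt 0.0063
```

Emit:
drive_tool(
  deltas=[
    [[1,0,0,1,0],[1,0,0,0.5,0],[1,0,0,0,0]],
  ],
)

```text
time: 7.9
ee_pos: [489.0, 316.6, 42.0]
tool_rot: [0.003, 0.779, 0.627, 0.002]
force: [0.3, -0.1, -3.2]
opening: 46.8
```

```bash
python3 -c "
from h import *
need(487,316,41.5)"
```

```text
toolz [ 0.0066 -0.0016] t 7.9 pos [489.  316.6  42. ] open 46.8 F [ 0.3 -0.1 -3.2] need(tool) [-1.  -1.8  0.5] az 1.356 tilt 0.0068
```

Emit:
drive_tool(
  deltas=[
    [[1,0,0,1.5,0],[1,0,0,1,0]],
  ],
)

```text
time: 8.07
ee_pos: [489.0, 316.7, 41.5]
tool_rot: [0.003, 0.779, 0.627, 0.002]
force: [-4.6, -2.9, 11.3]
opening: 46.7
```

Emit:
drive_tool(
  deltas=[
    [[1,0,0,1.5,0],[1,0,0,1,0]],
  ],
)

```text
time: 8.23
ee_pos: [488.9, 316.8, 41.6]
tool_rot: [0.003, 0.779, 0.627, 0.002]
force: [-2.3, -1.4, 5.1]
opening: 46.5
```

Contact felt. Release and rise.

Emit:
drive_tool(
  deltas=[
    [[-1,0,0,0,0],[-1,0,0,0,0],[-1,0,0,0,0],[-1,0,0,0,0],[-1,0,0,-3,0],[-1,0,0,-8,0],[-1,0,0,-15,0],[-1,0,0,-20,0],[-1,0,0,-25,0],[-1,0,0,-25,0]],
  ],
)

```text
time: 9.07
ee_pos: [486.4, 315.4, 138.2]
tool_rot: [0.002, 0.779, 0.627, -0.001]
force: [-0.1, 0.1, 0.3]
opening: 85.0
```

Emit:
drive_tool(
  deltas=[
    [[-1,0,0,-15,0],[-1,0,0,-5,0],[-1,0,0,0,0]],
  ],
)

```text
time: 9.32
ee_pos: [489.0, 317.2, 166.1]
tool_rot: [0.003, 0.779, 0.627, 0.004]
force: [0.2, 0.2, 0.3]
opening: 85.4
```

Run:
```python
from h import *
from fit import *
d,P,ok=cloud("wrist"); cv2.imwrite("pics/w4.png",d["frame"][:,:,::-1])
print(circle(P,ok,d["frame"],(488,316),25,56,68))
need(522,-115,150)
```

```text
((487.9, 316.6, 25.0), array([487.2, 317.1]), np.float64(61.9), 3650)
toolz [ 0.0087 -0.0001] t 9.37 pos [488.9 317.1 165.5] open 85.4 F [-0.2 -0.8 -0.1] need(tool) [-415.2  124.3   15.8] az 1.356 tilt 0.0087
```

View pics/w4.png

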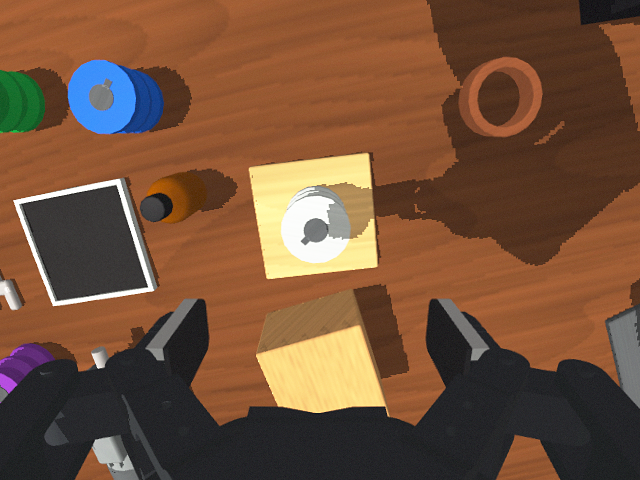

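Parked on the block, upright, at (316,230). Next: the small pulley.

Emit:
drive_tool(
  deltas=[
    [[-1,-10,3,0,0],[-1,-20,6,0,0],[-1,-30,9,0,0],[-1,-32,10,0,0],[-1,-32,10,0,0],[-1,-32,10,0,0],[-1,-32,10,0,0],[-1,-32,10,0,0],[-1,-32,10,0,0],[-1,-32,10,0,0]],
  ],
)

```text
time: 10.2
ee_pos: [506.5, 7.9, 153.7]
tool_rot: [-0.002, 0.775, 0.632, -0.006]
force: [0.9, 0.9, -0.0]
opening: 85.1
```

```bash
python3 -c "
from h import *
need(522,-115,150)"
```

```text
toolz [-0.0107 -0.0043] t 10.2 pos [506.5   7.9 153.7] open 85.1 F [ 0.9  0.9 -0. ] need(tool) [-117.2   40.1    4.1] az 1.367 tilt 0.0115
```

Emit:
drive_tool(
  deltas=[
    [[-1,-28,9,0,0],[-1,-24,8,0,0],[-1,-18,7,0,0],[-1,-12,5,0,0],[-1,-6,3,0,0],[-1,0,0,0,0],[-1,0,0,0,0]],
  ],
)

```text
time: 10.78
ee_pos: [511.0, -98.7, 144.8]
tool_rot: [-0.008, 0.778, 0.628, -0.012]
force: [-0.3, 0.1, -0.1]
opening: 85.5
```

Run:
```python
from h import *
from fit import *
d,P,ok=cloud("wrist"); cv2.imwrite("pics/w5.png",d["frame"][:,:,::-1]);f=d["frame"].astype(int)
print(circle(P,ok,f,(522,-115),18))
print(square(P,ok,f,(515,-118),48,52,(f.min(2)>110)&(P[...,2]>3)&(P[...,2]<14)))
need(522,-115,150)
```

```text
((523.7, -114.8, 18.2), array([ 522.8, -114.7]), np.float64(56.9), 2010)
(array([ 5.15739e+02, -1.17578e+02, -1.12000e-01]), np.float64(2604.091399068141), 2941)
toolz [-0.028 -0.003] t 10.83 pos [511.  -98.4 144.8] open 85.4 F [0.3 0.  0.1] need(tool) [-13.9  14.1  -5.4] az 1.358 tilt 0.0281
```

View pics/w5.png

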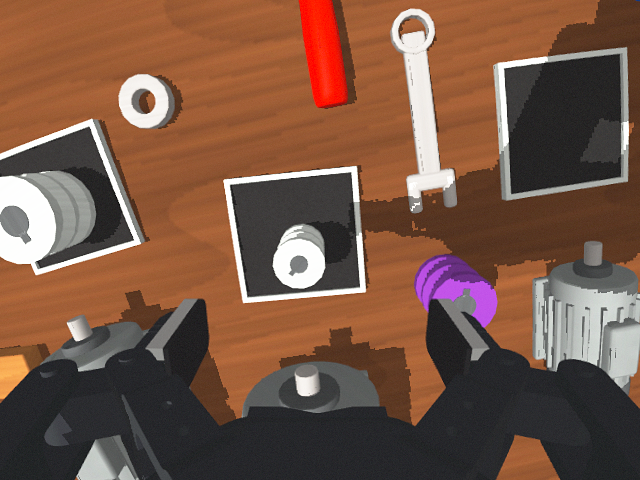

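Emit:
drive_tool(
  deltas=[
    [[-1,-5,5,0,0],[-1,-6,6,6,0],[-1,-3,3,12,0],[-1,0,0,15,0],[-1,0,0,15,0],[-1,0,0,10,0],[-1,0,0,4,0],[-1,0,0,0,0],[-1,0,0,0,0]],
  ],
)

```text
time: 11.58
ee_pos: [521.7, -113.7, 75.7]
tool_rot: [-0.008, 0.776, 0.63, -0.012]
force: [0.5, -0.7, 0.2]
opening: 85.3
```

```bash
python3 -c "
from h import *
need(523,-114.8,34)"
```

```text
toolz [-0.0286 -0.0027] t 11.58 pos [ 521.7 -113.7   75.7] open 85.3 F [ 0.5 -0.7  0.2] need(tool) [-0.4  2.6 41.6] az 1.365 tilt 0.0287
```

Emit:
drive_tool(
  deltas=[
    [[-1,0,1,6,0],[-1,0,1,9,0],[-1,0,0,9,0],[-1,0,0,8,0],[-1,0,0,5,0],[-1,0,0,2,0],[-1,0,0,0,0]],
  ],
)

```text
time: 12.17
ee_pos: [524.1, -114.4, 34.0]
tool_rot: [-0.007, 0.776, 0.631, -0.011]
force: [0.3, -0.4, 0.3]
opening: 85.4
```

```bash
python3 -c "
from h import *
need(523,-114.8,34)"
```

```text
toolz [-0.0254 -0.0035] t 12.17 pos [ 524.1 -114.4   34. ] open 85.4 F [ 0.3 -0.4  0.3] need(tool) [-0.6 -1.   0. ] az 1.365 tilt 0.0257
```

Emit:
drive_tool(
  deltas=[
    [[1,0,-0.5,0,0],[1,0,0,0,0],[1,0,0,0,0],[1,0,0,0,0],[1,0,0,0,0],[1,0,0,0,0],[1,0,0,0,0],[1,0,0,0,0]],
  ],
)

```text
time: 12.83
ee_pos: [524.4, -114.6, 35.3]
tool_rot: [-0.006, 0.776, 0.631, -0.01]
force: [-0.2, -0.8, -0.6]
opening: 32.9
```

```bash
python3 -c "
from h import *
need(523,-114.8,34)"
```

```text
toolz [-0.0233 -0.004 ] t 12.83 pos [ 524.4 -114.6   35.3] open 32.9 F [-0.2 -0.8 -0.6] need(tool) [-0.5 -1.3  1.3] az 1.365 tilt 0.0237
```

Emit:
drive_tool(
  deltas=[
    [[1,0,0,-4,0],[1,0,0,-10,0],[1,0,0,-18,0],[1,0,0,-20,0],[1,0,0,-20,0],[1,0,0,-14,0],[1,0,0,-6,0],[1,0,0,0,0]],
  ],
)

```text
time: 13.5
ee_pos: [525.8, -113.9, 134.3]
tool_rot: [-0.007, 0.776, 0.631, -0.011]
force: [0.7, 0.2, -1.1]
opening: 33.0
```

Run:
```python
from h import *
d,P,ok=cloud("wrist"); cv2.imwrite("pics/w6.png",d["frame"][:,:,::-1])
need(472,106.5,140)
```

```text
toolz [-0.0255 -0.0034] t 13.55 pos [ 525.6 -113.8  133.8] open 32.9 F [ 0.3 -0.4  0.3] need(tool) [204.7 -97.6  -5.6] az 1.365 tilt 0.0257
```

View pics/w6.png

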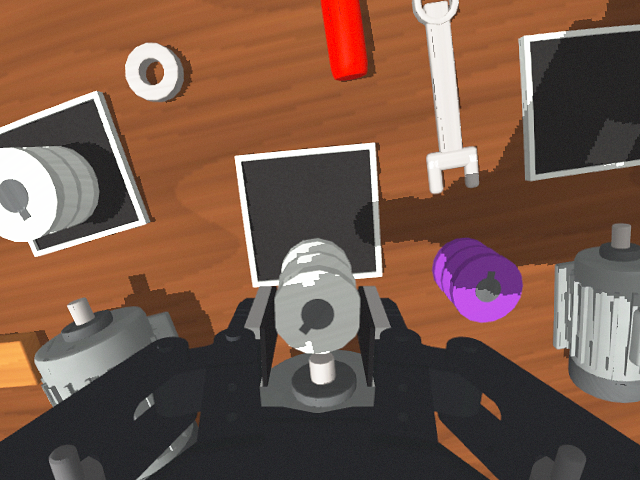

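Emit:
drive_tool(
  deltas=[
    [[1,6,-3,-5,0],[1,15,-7,-2,0],[1,22,-10,0,0],[1,26,-12,0,0],[1,26,-12,0,0],[1,26,-12,0,0],[1,24,-11,0,0],[1,18,-9,0,0],[1,11,-5,0,0],[1,5,-2,0,0]],
  ],
)

```text
time: 14.38
ee_pos: [472.3, 87.6, 135.7]
tool_rot: [-0.011, 0.778, 0.629, -0.017]
force: [0.3, -0.3, -1.3]
opening: 33.1
```

Emit:
drive_tool(
  deltas=[
    [[1,0,0,0,0],[1,0,0,0,0]],
  ],
)

```text
time: 14.55
ee_pos: [470.9, 88.8, 134.7]
tool_rot: [-0.012, 0.777, 0.63, -0.018]
force: [-0.5, -0.4, -0.5]
opening: 33.1
```

Run:
```python
from h import *
from fit import *
d,P,ok=cloud("wrist"); cv2.imwrite("pics/w7.png",d["frame"][:,:,::-1]);f=d["frame"].astype(int)
print(square(P,ok,f,(471,106),48,52,(f.min(2)>80)&(P[...,2]>3)&(P[...,2]<14)))
need(472,106.5,50)
```

```text
(array([ 4.71342e+02,  1.06922e+02, -4.80000e-02]), np.float64(2354.4177355195816), 2568)
toolz [-0.0425 -0.0038] t 14.6 pos [470.9  88.5 134.7] open 33.0 F [-0.5 -0.5 -0.9] need(tool) [18.9  0.8 84.5] az 1.362 tilt 0.0426
```

Emit:
drive_tool(
  deltas=[
    [[1,6,0,3,0],[1,8,0,8,0],[1,4,0,13,0],[1,0,0,15,0],[1,0,0,15,0],[1,0,0,10,0],[1,0,0,5,0],[1,0,0,0,0],[1,0,0,0,0]],
  ],
)

```text
time: 15.35
ee_pos: [474.9, 105.3, 59.5]
tool_rot: [-0.011, 0.779, 0.626, -0.017]
force: [0.4, -0.4, -1.4]
opening: 33.0
```

```bash
python3 -c "
from h import *
need(472,106.7,35.3)"
```

```text
toolz [-0.0408 -0.0032] t 15.35 pos [474.9 105.3  59.5] open 33.0 F [ 0.4 -0.4 -1.4] need(tool) [ 1.  -2.2 24.3] az 1.354 tilt 0.0409
```

Emit:
drive_tool(
  deltas=[
    [[1,0.5,-1,4,0],[1,0.5,-1.5,6,0],[1,0,-0.5,5,0],[1,0,0,4,0],[1,0,0,1.5,0],[1,0,0,0,0]],
  ],
)

```text
time: 15.85
ee_pos: [472.8, 107.2, 39.0]
tool_rot: [-0.011, 0.78, 0.626, -0.015]
force: [-0.1, 0.3, -1.3]
opening: 33.5
```

```bash
python3 -c "
from h import *
need(472,106.7,35.3)"
```

```text
toolz [-0.0368 -0.0025] t 15.85 pos [472.8 107.2  39. ] open 33.5 F [-0.1  0.3 -1.3] need(tool) [-0.6 -0.5  3.7] az 1.353 tilt 0.0369
```

Emit:
drive_tool(
  deltas=[
    [[1,0,-0.5,2.5,0],[1,0,0,2,0],[1,0,0,1.5,0]],
  ],
)

```text
time: 16.1
ee_pos: [472.6, 107.3, 34.3]
tool_rot: [-0.01, 0.779, 0.626, -0.015]
force: [-8.0, -4.4, 41.8]
opening: 33.1
```

Emit:
drive_tool(
  deltas=[
    [[1,0,0,1.5,0],[1,0,0,1,0]],
  ],
)

```text
time: 16.27
ee_pos: [472.8, 107.2, 34.7]
tool_rot: [-0.01, 0.779, 0.626, -0.015]
force: [-3.3, -1.0, 8.0]
opening: 33.1
```

Emit:
drive_tool(
  deltas=[
    [[-1,0,0,0,0],[-1,0,0,0,0],[-1,0,0,0,0],[-1,0,0,0,0],[-1,0,0,0,0],[-1,0,0,-8,0],[-1,0,0,-15,0],[-1,0,0,-20,0],[-1,0,0,-25,0],[-1,0,0,-25,0]],
  ],
)

```text
time: 17.1
ee_pos: [472.5, 106.7, 127.6]
tool_rot: [-0.013, 0.779, 0.626, -0.019]
force: [1.2, -0.4, 0.6]
opening: 85.2
```

Emit:
drive_tool(
  deltas=[
    [[-1,0,0,-15,0],[-1,0,0,-10,0],[-1,0,0,0,0],[-1,0,0,0,0]],
  ],
)

```text
time: 17.43
ee_pos: [476.7, 107.4, 160.5]
tool_rot: [-0.01, 0.779, 0.626, -0.015]
force: [-0.1, 0.6, -0.3]
opening: 85.3
```

Run:
```python
from h import *
from fit import *
d,P,ok=cloud("wrist"); cv2.imwrite("pics/w8.png",d["frame"][:,:,::-1]);f=d["frame"].astype(int)
print(circle(P,ok,f,(471,106),18))
print(square(P,ok,f,(471,106),48,52,(f.min(2)>80)&(P[...,2]>3)&(P[...,2]<14)))
need(449,-307,170)
```

```text
((472.4, 106.3, 18.0), array([471.9, 106.5]), np.float64(56.9), 1910)
(array([ 4.71374e+02,  1.06945e+02, -4.70000e-02]), np.float64(2492.027575576697), 2812)
toolz [-0.0364 -0.0028] t 17.48 pos [476.8 107.4 160.4] open 85.5 F [-0.4 -0.1 -0.8] need(tool) [-410.8   61.9   -7.5] az 1.354 tilt 0.0365
```

View pics/w8.png

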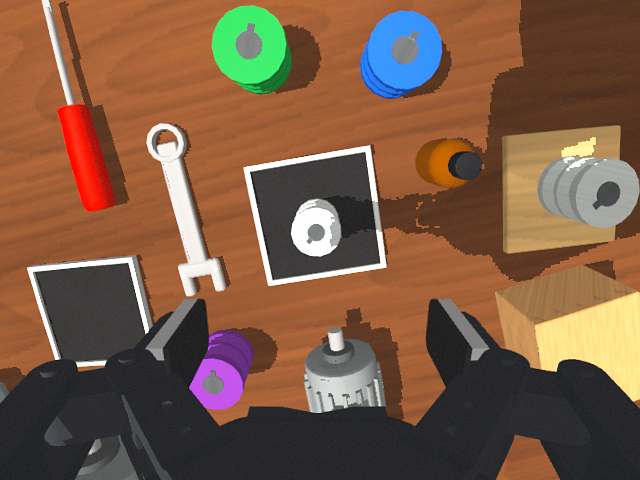

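The small pulley stands in its tray at (316,228), about 1 mm off the middle. Next: the large one.

Emit:
drive_tool(
  deltas=[
    [[-1,-10,1,0,0],[-1,-20,3,0,0],[-1,-28,4,0,0],[-1,-30,5,0,0],[-1,-30,5,0,0],[-1,-30,5,0,0],[-1,-30,5,0,0],[-1,-30,5,0,0],[-1,-30,5,0,0],[-1,-30,5,0,0]],
  ],
)

```text
time: 18.32
ee_pos: [452.3, -173.8, 152.0]
tool_rot: [-0.017, 0.776, 0.63, -0.022]
force: [1.1, 0.7, 0.7]
opening: 85.5
```

```bash
python3 -c "
from h import *
need(449,-307,150)"
```

```text
toolz [-0.0551 -0.0004] t 18.32 pos [ 452.3 -173.8  152. ] open 85.5 F [1.1 0.7 0.7] need(tool) [-131.    24.2    2.3] az 1.365 tilt 0.0551
```

Emit:
drive_tool(
  deltas=[
    [[-1,-22,4,0,0],[-1,-20,4,0,0],[-1,-18,4,0,0],[-1,-16,3,0,0],[-1,-14,3,0,0],[-1,-12,2,0,0],[-1,-8,1,0,0],[-1,-4,1,0,0],[-1,0,0,0,0],[-1,0,0,0,0]],
  ],
)

```text
time: 19.15
ee_pos: [438.4, -302.8, 142.0]
tool_rot: [-0.026, 0.778, 0.627, -0.025]
force: [0.2, 0.8, -0.2]
opening: 85.3
```

Run:
```python
from h import *
from fit import *
need(449,-307,150)
d,P,ok=cloud("wrist"); cv2.imwrite("pics/w9.png",d["frame"][:,:,::-1]);f=d["frame"].astype(int)
print(circle(P,ok,f,(449,-306),32))
print(square(P,ok,f,(444,-300),48,52,(f.min(2)>100)&(P[...,2]>3)&(P[...,2]<14)))
```

```text
toolz [-0.072   0.0086] t 19.15 pos [ 438.4 -302.8  142. ] open 85.3 F [ 0.2  0.8 -0.2] need(tool) [-1.9 10.6 -8.8] az 1.356 tilt 0.0726
((450.6, -306.6, 32.1), array([ 449.8, -306.1]), np.float64(56.9), 6579)
(array([ 4.45103e+02, -3.00510e+02,  6.90000e-02]), np.float64(2396.2972154184317), 2747)
```

View pics/w9.png

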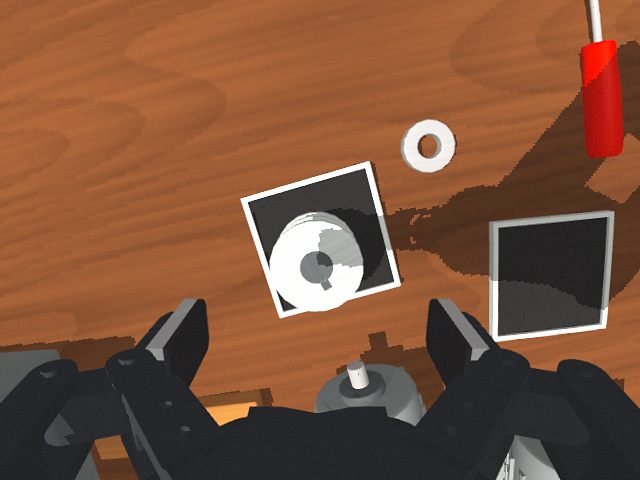

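Emit:
drive_tool(
  deltas=[
    [[-1,-1,4,-3,0],[-1,-1,4,-3,0],[-1,0,2,0,0],[-1,0,0,0,0],[-1,0,0,0,0],[-1,0,0,0,0],[-1,0,0,0,0],[-1,0,0,0,0],[-1,0,0,0,0],[-1,0,0,0,0]],
  ],
)

```text
time: 20.03
ee_pos: [450.3, -304.3, 148.5]
tool_rot: [-0.026, 0.777, 0.629, -0.025]
force: [0.3, 0.1, 0.2]
opening: 85.6
```

```bash
python3 -c "
from h import *
need(450.3,-306.6,150)"
```

```text
toolz [-0.0714  0.0083] t 20.03 pos [ 450.3 -304.3  148.5] open 85.6 F [0.3 0.1 0.2] need(tool) [-2.2  0.4 -1.5] az 1.361 tilt 0.0719
```

Emit:
drive_tool(
  deltas=[
    [[-1,0,0,0,0],[-1,0,0,0,0],[-1,0,0,0,0],[-1,0,0,0,0],[-1,0,0,0,0],[-1,0,0,0,0],[-1,0,0,0,0],[-1,0,0,0,0],[-1,0,0,0,0],[-1,0,0,0,0]],
  ],
)

```text
time: 20.87
ee_pos: [449.9, -304.4, 148.4]
tool_rot: [-0.026, 0.777, 0.628, -0.025]
force: [0.0, -0.6, 0.3]
opening: 85.5
```

```bash
python3 -c "
from h import *
need(450.3,-306.6,150)"
```

```text
toolz [-0.0717  0.0085] t 20.87 pos [ 449.9 -304.4  148.4] open 85.5 F [ 0.  -0.6  0.3] need(tool) [-2.1  0.7 -1.7] az 1.36 tilt 0.0723
```

Emit:
drive_tool(
  deltas=[
    [[-1,0,-15,0,0],[-1,0,-15,0,0],[-1,0,-15,0,0],[-1,0,0,0,0],[-1,0,0,0,0]],
  ],
)

```text
time: 21.28
ee_pos: [405.5, -294.9, 151.7]
tool_rot: [-0.025, 0.777, 0.629, -0.025]
force: [1.0, -0.5, 0.6]
opening: 85.2
```

```bash
python3 -c "
from h import *
need(450.3,-306.6,150)"
```

```text
toolz [-0.0706  0.0079] t 21.28 pos [ 405.5 -294.9  151.7] open 85.2 F [ 1.  -0.5  0.6] need(tool) [-2.1 46.2 -1.6] az 1.361 tilt 0.0711
```

Emit:
drive_tool(
  deltas=[
    [[-1,0,15,0,0],[-1,0,15,0,0],[-1,0,15,0,0],[-1,0,0,0,0],[-1,0,0,0,0]],
  ],
)

```text
time: 21.7
ee_pos: [453.8, -305.7, 148.8]
tool_rot: [-0.024, 0.777, 0.628, -0.024]
force: [-1.2, 0.3, -0.4]
opening: 85.6
```

```bash
python3 -c "
from h import *
need(450.3,-306.6,150)"
```

```text
toolz [-0.0683  0.0066] t 21.7 pos [ 453.8 -305.7  148.8] open 85.6 F [-1.2  0.3 -0.4] need(tool) [-1.7 -3.3 -1. ] az 1.36 tilt 0.0686
```

Emit:
drive_tool(
  deltas=[
    [[-1,-1,-1,6,0],[-1,-1,-1,14,0],[-1,0,0,18,0],[-1,0,0,18,0],[-1,0,0,12,0],[-1,0,0,5,0],[-1,0,0,0,0],[-1,0,0,0,0]],
  ],
)

```text
time: 22.37
ee_pos: [442.6, -306.0, 72.0]
tool_rot: [-0.025, 0.777, 0.628, -0.025]
force: [-0.1, 0.4, 0.6]
opening: 85.4
```

```bash
python3 -c "
from h import *
need(450.3,-306.6,34)"
```

```text
toolz [-0.0697  0.0073] t 22.37 pos [ 442.6 -306.    72. ] open 85.4 F [-0.1  0.4  0.6] need(tool) [ 1.3 10.3 37.4] az 1.36 tilt 0.0702
```

Emit:
drive_tool(
  deltas=[
    [[-1,0.5,4,2,0],[-1,0.5,4,5,0],[-1,0,2,8,0],[-1,0,0,8,0],[-1,0,0,6,0],[-1,0,0,3,0],[-1,0,0,1,0],[-1,0,0,0,0]],
  ],
)

```text
time: 23.03
ee_pos: [452.7, -307.9, 37.1]
tool_rot: [-0.023, 0.777, 0.628, -0.024]
force: [-1.5, 0.6, 0.2]
opening: 85.2
```

```bash
python3 -c "
from h import *
need(450.3,-306.6,34)"
```

```text
toolz [-0.0662  0.0049] t 23.03 pos [ 452.7 -307.9   37.1] open 85.2 F [-1.5  0.6  0.2] need(tool) [ 0.8 -2.5  3.2] az 1.36 tilt 0.0664
```

Emit:
drive_tool(
  deltas=[
    [[-1,0.5,-1.5,2,0],[-1,0.3,-1,1,0],[1,0,0,0,0],[1,0,0,0,0],[1,0,0,0,0],[1,0,0,0,0],[1,0,0,0,0],[1,0,0,0,0]],
  ],
)

```text
time: 23.7
ee_pos: [449.7, -306.5, 35.2]
tool_rot: [-0.023, 0.777, 0.628, -0.024]
force: [-0.1, -0.1, -3.7]
opening: 60.3
```

```bash
python3 -c "
from h import *
need(450.3,-306.6,34)"
```

```text
toolz [-0.066   0.0047] t 23.7 pos [ 449.7 -306.5   35.2] open 60.3 F [-0.1 -0.1 -3.7] need(tool) [0.1 0.7 1.2] az 1.36 tilt 0.0662
```

Emit:
drive_tool(
  deltas=[
    [[1,0,0,-4,0],[1,0,0,-10,0],[1,0,0,-18,0],[1,0,0,-20,0],[1,0,0,-20,0],[1,0,0,-14,0],[1,0,0,-6,0],[1,0,0,0,0]],
  ],
)

```text
time: 24.37
ee_pos: [454.8, -305.8, 132.7]
tool_rot: [-0.025, 0.777, 0.628, -0.025]
force: [0.5, 0.5, -3.7]
opening: 60.5
```

Run:
```python
from h import *
d,P,ok=cloud("wrist"); cv2.imwrite("pics/w10.png",d["frame"][:,:,::-1])
need(515,-118,140)
```

```text
toolz [-0.0698  0.0076] t 24.42 pos [ 454.6 -305.7  132.1] open 60.4 F [ 0.3 -0.6 -3.2] need(tool) [196.2  19.1 -10.7] az 1.36 tilt 0.0702
```

View pics/w10.png

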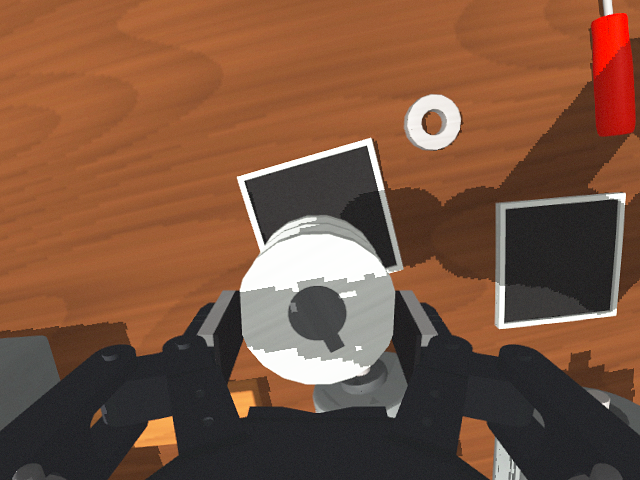

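Emit:
drive_tool(
  deltas=[
    [[1,6,0,-4,0],[1,14,1,-4,0],[1,20,2,-2,0],[1,24,2,-1,0],[1,24,2,-1,0],[1,24,2,-1,0],[1,24,2,-1,0],[1,20,3,-1,0],[1,14,3,-1,0],[1,7,2,0,0]],
  ],
)

```text
time: 25.25
ee_pos: [508.1, -120.3, 140.2]
tool_rot: [-0.032, 0.778, 0.627, -0.028]
force: [0.3, 0.1, -3.5]
opening: 60.1
```

Emit:
drive_tool(
  deltas=[
    [[1,3,0,0,0],[1,0,0,0,0],[1,0,0,0,0]],
  ],
)

```text
time: 25.5
ee_pos: [508.0, -114.1, 138.9]
tool_rot: [-0.033, 0.777, 0.628, -0.029]
force: [0.8, -0.9, -3.9]
opening: 60.8
```

Run:
```python
from h import *
from fit import *
d,P,ok=cloud("wrist"); cv2.imwrite("pics/w11.png",d["frame"][:,:,::-1]);f=d["frame"].astype(int)
print(square(P,ok,f,(515,-118),48,52,(f.min(2)>100)&(P[...,2]>3)&(P[...,2]<14)))
need(515,-118,60)
```

```text
(array([ 5.15824e+02, -1.17540e+02, -1.13000e-01]), np.float64(1504.4387581021651), 1619)
toolz [-0.087   0.0158] t 25.55 pos [ 507.8 -114.3  138.9] open 60.4 F [-0.2  0.2 -3.5] need(tool) [-1.9 14.7 77.9] az 1.36 tilt 0.0886
```

View pics/w11.png

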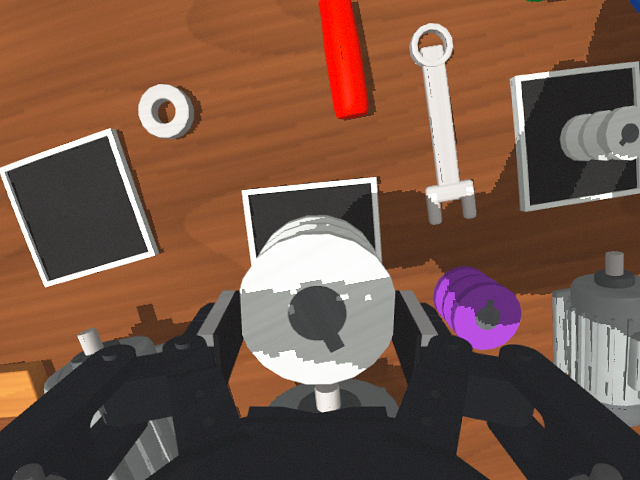

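Emit:
drive_tool(
  deltas=[
    [[1,-1,4,3,0],[1,-1,5,7,0],[1,0,4,12,0],[1,0,2,15,0],[1,0,0,15,0],[1,0,0,10,0],[1,0,0,5,0],[1,0,0,0,0],[1,0,0,0,0]],
  ],
)

```text
time: 26.3
ee_pos: [517.0, -123.9, 62.7]
tool_rot: [-0.034, 0.779, 0.625, -0.029]
force: [0.2, 0.0, -3.5]
opening: 60.2
```

```bash
python3 -c "
from h import *
need(515,-118,35.2)"
```

```text
toolz [-0.0875  0.0159] t 26.3 pos [ 517.  -123.9   62.7] open 60.2 F [ 0.2  0.  -3.5] need(tool) [ 5.5 -0.8 27.7] az 1.352 tilt 0.0891
```

Emit:
drive_tool(
  deltas=[
    [[1,2,0,4,0],[1,3,0,6,0],[1,1,0,6,0],[1,0,0,4,0],[1,0,0,2,0],[1,0,0,0,0]],
  ],
)

```text
time: 26.8
ee_pos: [518.2, -117.3, 40.4]
tool_rot: [-0.032, 0.779, 0.625, -0.028]
force: [0.2, 0.2, -3.5]
opening: 60.5
```

```bash
python3 -c "
from h import *
need(515,-118,35.2)"
```

```text
toolz [-0.0836  0.0149] t 26.8 pos [ 518.2 -117.3   40.4] open 60.5 F [ 0.2  0.2 -3.5] need(tool) [-1.4 -2.5  5.5] az 1.353 tilt 0.085
```

Emit:
drive_tool(
  deltas=[
    [[1,-0.7,-1.5,1.5,0],[1,-0.5,-1,1.5,0],[1,0,0,1,0],[1,0,0,0.5,0]],
  ],
)

```text
time: 27.13
ee_pos: [515.1, -117.9, 36.2]
tool_rot: [-0.032, 0.779, 0.625, -0.028]
force: [0.8, -0.3, -3.9]
opening: 60.3
```

Emit:
drive_tool(
  deltas=[
    [[1,0,0,1,0],[1,0,0,0.5,0]],
  ],
)

```text
time: 27.3
ee_pos: [514.5, -117.9, 35.2]
tool_rot: [-0.032, 0.779, 0.625, -0.028]
force: [-1.3, 1.2, 6.5]
opening: 60.5
```

```bash
python3 -c "
from h import *
need(515,-118,35.2)"
```

```text
toolz [-0.0839  0.0151] t 27.3 pos [ 514.5 -117.9   35.2] open 60.5 F [-1.3  1.2  6.5] need(tool) [-0.   0.5 -0. ] az 1.352 tilt 0.0853
```

Emit:
drive_tool(
  deltas=[
    [[1,0,0,0.7,0],[-1,0,0,0,0],[-1,0,0,0,0],[-1,0,0,0,0],[-1,0,0,0,0],[-1,0,0,0,0],[-1,0,0,-5,0],[-1,0,0,-10,0],[-1,0,0,-15,0],[-1,0,0,-18,0]],
  ],
)

```text
time: 28.13
ee_pos: [518.0, -118.5, 84.0]
tool_rot: [-0.033, 0.779, 0.625, -0.029]
force: [-0.7, -0.1, -0.8]
opening: 84.9
```

```bash
python3 -c "
from h import *
need(515,-118,150)"
```

```text
toolz [-0.0862  0.0156] t 28.13 pos [ 518.  -118.5   84. ] open 84.9 F [-0.7 -0.1 -0.8] need(tool) [ -0.3  -8.8 -65.5] az 1.352 tilt 0.0877
```

Emit:
drive_tool(
  deltas=[
    [[-1,0,0,-20,0],[-1,0,0,-20,0],[-1,0,0,-15,0],[-1,0,0,-8,0],[-1,0,0,0,0],[-1,0,0,0,0]],
  ],
)

```text
time: 28.63
ee_pos: [526.3, -120.2, 157.4]
tool_rot: [-0.029, 0.779, 0.625, -0.026]
force: [-0.0, -0.0, -1.0]
opening: 85.6
```

Run:
```python
from h import *
from fit import *
d,P,ok=cloud("wrist"); cv2.imwrite("pics/w12.png",d["frame"][:,:,::-1]);f=d["frame"].astype(int)
print(circle(P,ok,f,(515,-118),32))
print(square(P,ok,f,(515,-118),48,52,(f.min(2)>100)&(P[...,2]>3)&(P[...,2]<14)))
need(488,316.8,170)
```

```text
((515.0, -117.9, 32.2), array([ 514.4, -117.2]), np.float64(56.8), 6145)
(array([ 5.15808e+02, -1.17544e+02, -1.13000e-01]), np.float64(2489.1814804425003), 2856)
toolz [-0.0776  0.0135] t 28.68 pos [ 526.3 -120.2  157.2] open 85.3 F [-0.4 -0.7  0.9] need(tool) [ 418.2 -132.9   -3.9] az 1.352 tilt 0.0789
```

View pics/w12.png

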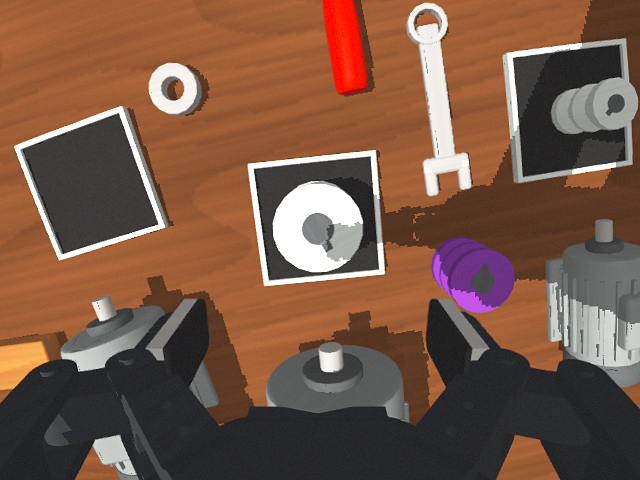

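Large pulley is centred in its tray at (317,228). Back to the medium one on the block.

Emit:
drive_tool(
  deltas=[
    [[-1,10,-4,-3,0],[-1,20,-7,-3,0],[-1,25,-9,-2,0],[-1,25,-9,-2,0],[-1,25,-9,-2,0],[-1,25,-9,-2,0],[-1,25,-9,-2,0],[-1,25,-8,-2,0],[-1,25,-8,-2,0],[-1,25,-8,-2,0]],
  ],
)

```text
time: 29.52
ee_pos: [490.3, 132.2, 176.9]
tool_rot: [-0.036, 0.782, 0.621, -0.034]
force: [-0.1, 0.3, -1.0]
opening: 85.5
```

```bash
python3 -c "
from h import *
need(488,316.8,170)"
```

```text
toolz [-0.098   0.0143] t 29.52 pos [490.3 132.2 176.9] open 85.5 F [-0.1  0.3 -1. ] need(tool) [179.4 -43.    9.7] az 1.344 tilt 0.0992
```

Emit:
drive_tool(
  deltas=[
    [[-1,12,-3,0,0],[-1,12,-3,0,0],[-1,12,-3,0,0],[-1,12,-3,0,0],[-1,12,-3,0,0],[-1,12,-3,0,0],[-1,12,-3,0,0],[-1,12,-3,0,0],[-1,12,-3,0,0],[-1,12,-3,0,0]],
  ],
)

```text
time: 30.35
ee_pos: [479.5, 270.4, 173.6]
tool_rot: [-0.039, 0.78, 0.623, -0.04]
force: [-0.5, -0.3, 0.4]
opening: 85.6
```

```bash
python3 -c "
from h import *
need(488,316.8,170)"
```

```text
toolz [-0.1109  0.011 ] t 30.35 pos [479.5 270.4 173.6] open 85.6 F [-0.5 -0.3  0.4] need(tool) [47.2 -1.6  3.2] az 1.348 tilt 0.1117
```

Emit:
drive_tool(
  deltas=[
    [[-1,10,0,0,0],[-1,10,0,0,0],[-1,8,0,0,0],[-1,3,0,0,0],[-1,0,0,-20,0],[-1,0,0,-20,0],[-1,0,0,-15,0],[-1,0,0,-8,0],[-1,0,0,0,0],[-1,0,0,0,0]],
  ],
)

```text
time: 31.18
ee_pos: [494.3, 305.8, 236.6]
tool_rot: [-0.039, 0.78, 0.623, -0.041]
force: [-0.4, 0.4, -1.0]
opening: 85.3
```

Run:
```python
from h import *
from fit import *
d,P,ok=cloud("wrist"); cv2.imwrite("pics/w13.png",d["frame"][:,:,::-1]);f=d["frame"].astype(int)
print(circle(P,ok,f,(488,316),25,57,68))
need(488,316.8,100)
```

```text
((487.9, 316.6, 25.0), array([487.7, 316.5]), np.float64(61.9), 2329)
toolz [-0.1132  0.0091] t 31.23 pos [494.3 305.8 236.4] open 85.6 F [-0.3 -0.3 -0.8] need(tool) [ 11.6   6.8 136.3] az 1.35 tilt 0.1138
```

View pics/w13.png

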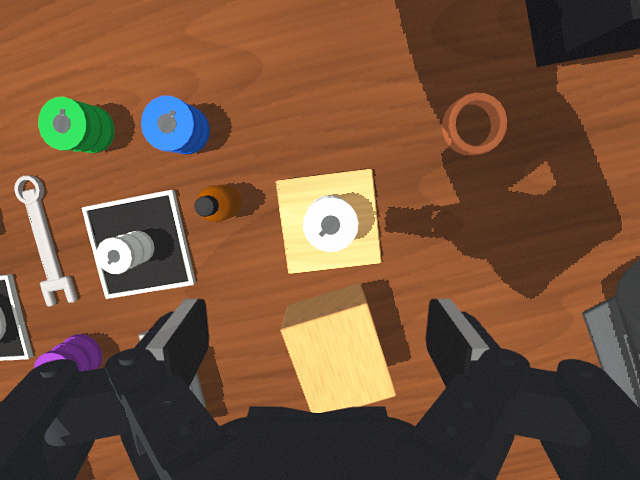

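Emit:
drive_tool(
  deltas=[
    [[-1,4,3,8,0],[-1,5,3,16,0],[-1,2,1,22,0],[-1,0,0,24,0],[-1,0,0,24,0],[-1,0,0,18,0],[-1,0,0,10,0],[-1,0,0,4,0],[-1,0,0,0,0],[-1,0,0,0,0]],
  ],
)

```text
time: 32.07
ee_pos: [485.9, 314.9, 94.5]
tool_rot: [-0.04, 0.78, 0.623, -0.046]
force: [0.6, 0.4, -0.0]
opening: 85.1
```

```bash
python3 -c "
from h import *
need(488,316.7,41.5)"
```

```text
toolz [-0.1217  0.004 ] t 32.07 pos [485.9 314.9  94.5] open 85.1 F [ 0.6  0.4 -0. ] need(tool) [ 3.4  8.  52.4] az 1.349 tilt 0.1221
```

Emit:
drive_tool(
  deltas=[
    [[-1,1,3,5,0],[-1,1,3,9,0],[-1,1,2,11,0],[-1,0,0,11,0],[-1,0,0,8,0],[-1,0,0,4,0],[-1,0,0,1,0],[-1,0,0,0,0],[-1,0,0,0,0]],
  ],
)

```text
time: 32.82
ee_pos: [491.3, 317.6, 42.3]
tool_rot: [-0.039, 0.78, 0.623, -0.044]
force: [0.4, 0.3, -0.4]
opening: 85.5
```

```bash
python3 -c "
from h import *
need(488,316.7,41.5)"
```

```text
toolz [-0.1167  0.0069] t 32.82 pos [491.3 317.6  42.3] open 85.5 F [ 0.4  0.3 -0.4] need(tool) [-1.6 -2.9  1.2] az 1.348 tilt 0.1172
```

Emit:
drive_tool(
  deltas=[
    [[-1,-1,-2,0.5,0],[-1,-0.5,-1,0.5,0],[1,0,0,0,0],[1,0,0,0,0],[1,0,0,0,0],[1,0,0,0,0],[1,0,0,0,0],[1,0,0,0,0],[1,0,0,0,0]],
  ],
)

```text
time: 33.57
ee_pos: [488.4, 317.1, 43.9]
tool_rot: [-0.039, 0.78, 0.623, -0.042]
force: [1.0, -0.3, -0.8]
opening: 46.1
```

```bash
python3 -c "
from h import *
need(488,316.7,41.5)"
```

```text
toolz [-0.1142  0.008 ] t 33.57 pos [488.4 317.1  43.9] open 46.1 F [ 1.  -0.3 -0.8] need(tool) [-0.4 -0.   2.5] az 1.348 tilt 0.1147
```

Emit:
drive_tool(
  deltas=[
    [[1,0,0,-4,0],[1,0,0,-10,0],[1,0,0,-18,0],[1,0,0,-20,0],[1,0,0,-20,0],[1,0,0,-18,0],[1,0,0,-12,0],[1,0,0,-5,0],[1,0,0,0,0]],
  ],
)

```text
time: 34.32
ee_pos: [500.5, 315.5, 157.7]
tool_rot: [-0.039, 0.78, 0.623, -0.044]
force: [-0.6, 0.4, -3.0]
opening: 45.5
```

Run:
```python
from h import *
d,P,ok=cloud("wrist"); cv2.imwrite("pics/w14.png",d["frame"][:,:,::-1])
need(445,-300.6,150)
```

```text
toolz [-0.117  0.006] t 34.37 pos [500.3 315.4 157.1] open 46.2 F [ 0.1 -0.5 -1.7] need(tool) [-612.7   83.7    9.8] az 1.348 tilt 0.1174
```

View pics/w14.png

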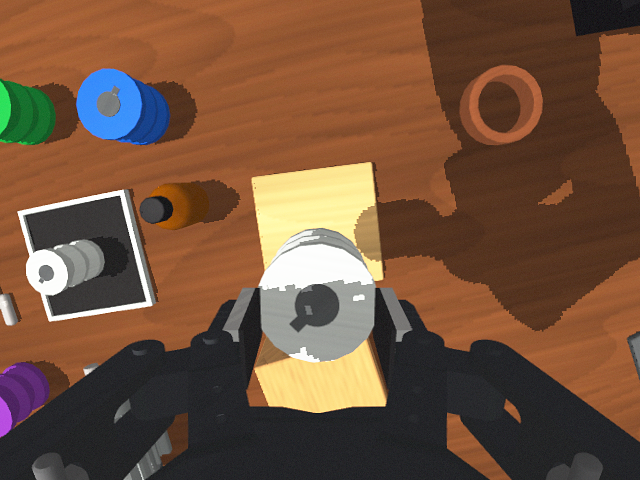

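Emit:
drive_tool(
  deltas=[
    [[1,-8,1,0,0],[1,-16,2,0,0],[1,-24,3,-1,0],[1,-26,4,-1,0],[1,-26,4,-1,0],[1,-26,4,-1,0],[1,-26,4,-1,0],[1,-26,4,-1,0],[1,-26,4,-1,0],[1,-26,4,-1,0]],
  ],
)

```text
time: 35.2
ee_pos: [471.8, 67.2, 157.4]
tool_rot: [-0.042, 0.778, 0.625, -0.053]
force: [-0.3, -0.1, -3.4]
opening: 46.0
```

```bash
python3 -c "
from h import *
need(445,-300.6,150)"
```

```text
toolz [-0.1351 -0.0006] t 35.2 pos [471.8  67.2 157.4] open 46.0 F [-0.3 -0.1 -3.4] need(tool) [-364.7   54.3   11.1] az 1.356 tilt 0.1355
```

Emit:
drive_tool(
  deltas=[
    [[1,-26,4,-1,0],[1,-26,4,-1,0],[1,-26,4,-1,0],[1,-26,4,-1,0],[1,-26,4,-1,0],[1,-26,4,-1,0],[1,-26,5,-1,0],[1,-26,5,-1,0],[1,-26,5,-1,0],[1,-24,5,-1,0]],
  ],
)

```text
time: 36.03
ee_pos: [438.7, -213.8, 161.0]
tool_rot: [-0.051, 0.778, 0.623, -0.061]
force: [-0.1, 0.1, -3.1]
opening: 46.0
```

```bash
python3 -c "
from h import *
need(445,-300.6,150)"
```

```text
toolz [-0.1589  0.0039] t 36.03 pos [ 438.7 -213.8  161. ] open 46.0 F [-0.1  0.1 -3.1] need(tool) [-83.   26.7   9.5] az 1.353 tilt 0.1596
```

Emit:
drive_tool(
  deltas=[
    [[1,-18,4,0,0],[1,-16,4,0,0],[1,-13,4,0,0],[1,-10,4,0,0],[1,-6,3,0,0],[1,-2,2,0,0],[1,0,0,0,0],[1,0,0,0,0]],
  ],
)

```text
time: 36.7
ee_pos: [432.9, -290.4, 153.9]
tool_rot: [-0.058, 0.78, 0.619, -0.063]
force: [-0.0, -1.1, -2.8]
opening: 46.1
```

Run:
```python
from h import *
from fit import *
d,P,ok=cloud("wrist"); cv2.imwrite("pics/w15.png",d["frame"][:,:,::-1]);f=d["frame"].astype(int)
print(square(P,ok,f,(445,-300),48,52,(f.min(2)>100)&(P[...,2]>3)&(P[...,2]<14)))
need(445,-300.6,80)
```

```text
(array([ 4.45345e+02, -3.00681e+02,  6.40000e-02]), np.float64(1408.8746613494563), 1564)
toolz [-0.1709  0.0116] t 36.75 pos [ 432.9 -290.2  154. ] open 45.9 F [ 0.1  0.4 -2.9] need(tool) [-5.4 26.4 70.7] az 1.345 tilt 0.1721
```

View pics/w15.png

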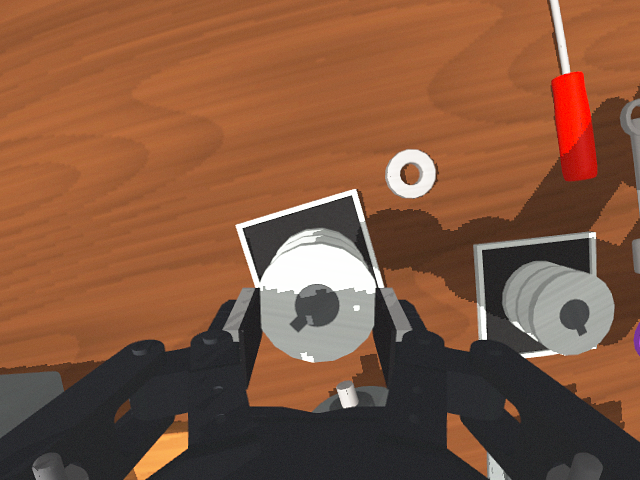

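Emit:
drive_tool(
  deltas=[
    [[1,-2,6,2,0],[1,-2,7,4,0],[1,-1,6,8,0],[1,0,4,12,0],[1,0,2,14,0],[1,0,0,12,0],[1,0,0,8,0],[1,0,0,3,0],[1,0,0,0,0],[1,0,0,0,0]],
  ],
)

```text
time: 37.58
ee_pos: [448.3, -297.8, 79.0]
tool_rot: [-0.059, 0.779, 0.622, -0.064]
force: [-0.3, 0.3, -2.5]
opening: 46.0
```

```bash
python3 -c "
from h import *
need(446,-300.6,39)"
```

```text
toolz [-0.1721  0.0123] t 37.58 pos [ 448.3 -297.8   79. ] open 46.0 F [-0.3  0.3 -2.5] need(tool) [-2.2  5.2 39.8] az 1.35 tilt 0.1734
```

Emit:
drive_tool(
  deltas=[
    [[1,-1,1,4,0],[1,-1,2,7,0],[1,0,2,8,0],[1,0,0,7,0],[1,0,0,4,0],[1,0,0,2,0],[1,0,0,0,0],[1,0,0,0,0]],
  ],
)

```text
time: 38.25
ee_pos: [448.3, -301.7, 44.5]
tool_rot: [-0.057, 0.779, 0.622, -0.063]
force: [-0.2, 0.3, -2.1]
opening: 46.3
```

```bash
python3 -c "
from h import *
need(446,-300.6,39)"
```

```text
toolz [-0.1695  0.0106] t 38.25 pos [ 448.3 -301.7   44.5] open 46.3 F [-0.2  0.3 -2.1] need(tool) [ 0.7 -1.6  5.9] az 1.35 tilt 0.1706
```

Emit:
drive_tool(
  deltas=[
    [[1,0.3,-0.8,1.5,0],[1,0.2,-0.5,1.5,0],[1,0,0,0.5,0]],
  ],
)

```text
time: 38.5
ee_pos: [446.8, -300.9, 41.6]
tool_rot: [-0.057, 0.779, 0.622, -0.063]
force: [-0.5, 0.5, -2.1]
opening: 45.6
```

Emit:
drive_tool(
  deltas=[
    [[1,0,0,1,0],[1,0,0,0.5,0]],
  ],
)

```text
time: 38.67
ee_pos: [446.7, -301.0, 40.3]
tool_rot: [-0.056, 0.779, 0.622, -0.063]
force: [-0.4, 0.4, -2.6]
opening: 46.4
```

Emit:
drive_tool(
  deltas=[
    [[1,0,0,1,0],[1,0,0,0.5,0]],
  ],
)

```text
time: 38.83
ee_pos: [446.0, -301.0, 39.6]
tool_rot: [-0.057, 0.779, 0.622, -0.063]
force: [-1.9, 1.0, 4.4]
opening: 45.8
```

Emit:
drive_tool(
  deltas=[
    [[1,0,0,1,0],[1,0,0,0.7,0]],
  ],
)

```text
time: 39.0
ee_pos: [445.3, -300.8, 39.3]
tool_rot: [-0.057, 0.779, 0.622, -0.064]
force: [-0.4, 1.2, 5.7]
opening: 45.4
```

```bash
python3 -c "
from h import *
need(446,-300.6,39)"
```

```text
toolz [-0.1703  0.0101] t 39.0 pos [ 445.3 -300.8   39.3] open 45.4 F [-0.4  1.2  5.7] need(tool) [0.4 0.6 0.2] az 1.35 tilt 0.1715
```

Emit:
drive_tool(
  deltas=[
    [[1,0,0,1,0],[1,0,0,0.8,0],[-1,0,0,0,0],[-1,0,0,0,0],[-1,0,0,0,0],[-1,0,0,0,0],[-1,0,0,0,0],[-1,0,0,-4,0],[-1,0,0,-8,0],[-1,0,0,-12,0]],
  ],
)

```text
time: 39.83
ee_pos: [448.8, -300.8, 62.9]
tool_rot: [-0.058, 0.779, 0.621, -0.064]
force: [-0.6, 0.4, 0.3]
opening: 85.3
```

Emit:
drive_tool(
  deltas=[
    [[-1,0,-2,-15,0],[-1,0,-3,-20,0],[-1,0,-4,-20,0],[-1,0,-4,-20,0],[-1,0,-3,-15,0],[-1,0,-2,-8,0],[-1,0,0,0,0],[-1,0,0,0,0]],
  ],
)

```text
time: 40.5
ee_pos: [451.7, -298.9, 176.9]
tool_rot: [-0.054, 0.779, 0.622, -0.062]
force: [0.3, 0.5, -1.0]
opening: 85.3
```

Run:
```python
from h import *
from fit import *
need(445,-300.6,39)
for n in("wrist","scene","side"):
    d,P,ok=cloud(n); cv2.imwrite(f"pics/{n}_end.png",d["frame"][:,:,::-1]);f=d["frame"].astype(int)
    for k,c,rad in(("M",(445,-300),25),("L",(515,-118),32),("S",(471,106.5),18)):
        try:
            ci=circle(P,ok,f,c,rad)
            # top plane tilt
            m=ok&(P[...,2]>50)&(np.hypot(P[...,0]-c[0],P[...,1]-c[1])<rad)&(P[...,2]<62);p=P[m]
            A=np.c_[p[:,:2],np.ones(len(p))];s=np.linalg.lstsq(A,p[:,2],rcond=None)[0]
            print(n,k,ci,"slope",s[:2].round(3),square(P,ok,f,c,48,52,(f.min(2)>100)&(P[...,2]>3)&(P[...,2]<14))[0])
        except Exception as e: print(n,k,e)
```

```text
toolz [-0.1635  0.0063] t 40.5 pos [ 451.7 -298.9  176.9] open 85.3 F [ 0.3  0.5 -1. ] need(tool) [  1.   16.1 137.1] az 1.35 tilt 0.1644
wrist M ((443.9, -300.6, 25.0), array([ 443.7, -300.5]), np.float64(56.8), 3222) slope [ 0.003 -0.001] [ 4.45116e+02 -3.00566e+02  6.80000e-02]
wrist L ((515.3, -117.6, 32.9), array([ 513.9, -118.7]), np.float64(56.8), 4942) slope [0.01  0.016] [ 5.15455e+02 -1.18072e+02 -1.12000e-01]
wrist S ((0.0, 0.0, 0.0), array([nan, nan]), np.float64(nan), 0) slope [0. 0.] [4.46821e+02 1.07033e+02 3.01000e-01]
scene M ((441.7, -299.7, 26.3), array([ 444.9, -299.5]), np.float64(57.0), 773) slope [-0.056  0.009] [ 4.43858e+02 -2.99377e+02  6.90000e-02]
scene L ((513.5, -116.0, 33.4), array([ 516.2, -117.6]), np.float64(57.1), 1064) slope [-0.031  0.02 ] [ 5.14601e+02 -1.16612e+02 -1.11000e-01]
scene S ((469.7, 107.3, 19.8), array([473.3, 105.9]), np.float64(57.4), 235) slope [-0.072  0.079] [ 4.70579e+02  1.07486e+02 -4.70000e-02]
side M ((443.0, -301.5, 26.3), array([ 441.7, -302.1]), np.float64(54.8), 553) slope [-0.005  0.009] [ 4.43756e+02 -3.01895e+02  5.90000e-02]
side L ((513.6, -118.7, 32.8), array([ 512.8, -120.2]), np.float64(54.5), 514) slope [0.    0.003] [ 5.14238e+02 -1.19554e+02 -1.23000e-01]
side S ((470.8, 104.1, 18.7), array([471.2, 103.3]), np.float64(54.4), 118) slope [ 0.032 -0.015] [ 4.70610e+02  1.04062e+02 -5.30000e-02]fit.py:10: RuntimeWarning: Mean of empty slice.
  return (round(a,1),round(b,1),round(rr,1)),p[:,:2].mean(0).round(1),np.median(p[:,2]).round(1),len(p)
  ret = um.true_divide(
  return _methods._mean(a, axis=axis, dtype=dtype,
  ret = ret.dtype.type(ret / rcount)
```

View pics/wrist_end.png

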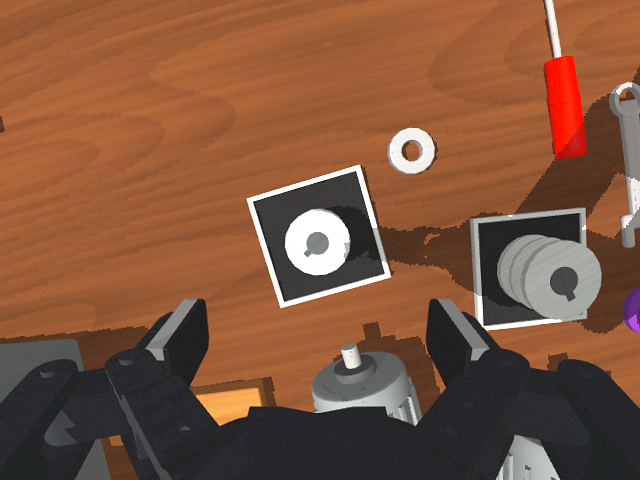

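View pics/scene_end.png

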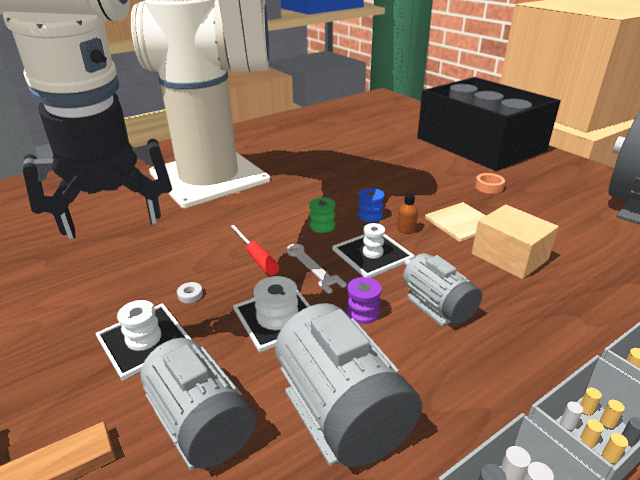

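The end pictures show the medium pulley at (137,325), the large at (275,303) and the small at (374,240) in the scene view, each standing in its own tray. The bottle is upright at (408,213), and the robot is clear. Handing in.

```bash
python3 -c "
from station import r
print(r.finish_job())"
```

```text
the job is handed in; nothing more can be done
None
```

All three pulleys now stand in the trays of their own motors, and I handed the job in at about 40.7 s of the 102 s. The hand-in reports no verdict.

**What I did:** I parked the medium pulley on the wooden block, moved the small one to the small motor's tray and the large one to the large motor's tray. Then I took the medium one from the block to the medium motor's tray. Each was lowered until I felt contact, and only then released.

**Last checks:**
- **Position:** all three cameras put the pulleys within about 2.5 mm of their tray middles; the limit is 15 mm. The final wrist picture did not cover the small pulley, but a wrist fit just after I placed it put it about 1 mm off.
- **Upright:** all three tops are at the right height. The wrist camera puts the medium and large tops level within 0.02 rad. The scene camera fits larger slopes, up to 0.08 rad per axis (about 0.11 combined) on the small pulley. The side camera gives 0.035 rad or less for the same tops, so I put that down to fitting error on few points.
- **Surroundings:** the bottle is upright, the look-alikes are untouched, and the gripper is open and clear at z = 177 mm.

**What disagreed or went wrong:**
- The scene and side cameras differ by about 2–3 mm in all directions.
- The tool's tilt crept up to about 0.17 rad over the run. Row moves cannot correct it, but it did not affect the placements.
- My first two move calls were refused because of mistyped claw values, and nothing moved.
- The small pulley was pressed down with a short 42 N reading at the wrist, below the 120 N limit.

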